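# Scoop up the stray beads against the stop board

### The job

Use the flat scoop to push the three loose wooden beads against the stop board under the tool rail so that they ride up onto the pan, and lift all three clear of the table in one load; then tip them into the open paper box and lay the scoop back flat where it was, letting go of it. Do not touch the beads with the gripper, do not knock the rail with the arm or gripper, and leave the small spool that stands among the beads and everything else on the table as it is.

Things in the scene. Friction and masses are not known exactly. Their poses are not given: they have to be found in the camera images.
- scoop: Flat steel scoop with wooden handle, loose, 0.2 kg, on the table at left or right, lip roughly towards the robot. Origin: under the pan's middle, at table level; x from handle to lip, z up. Pan 85 mm long (x -42.5 to 42.5), 104 wide outside, 98 inside; floor 3 mm thick, smooth: beads slide on it from about 20 degrees of slope. Side walls 20 mm high (11.5 at the front 20 mm), back wall 26.
- scoop_grip (a point): Best grip point on the scoop's dark wooden handle: centre of the bar, 75 mm behind the pan's middle and 45 mm up. The bar is level, 22 mm wide (y) and 22 mm high (z 34 to 56), from x = -45 to -114 in the scoop's frame. Axes as the scoop's.
- scoop_lip (a point): Middle of the scoop's front edge, at its underside (42.5 mm ahead of the pan's middle). The front 30 mm of the floor taper to a lip 1.5 mm thick. Axes as the scoop's.
- rack: Tool rail with stop board, fixed to the table between robot and beads. Origin: at table level in the middle of the board's face that looks away from the robot, to the beads; x points into the board (towards the robot), y along it, z up. The stop board is dark wood, 410 mm long, 35 mm high, 20 mm thick (x 0 to 20); the beads lie at negative x.
- rod_mid (a point): Middle of the fixed steel rod, 16 mm diameter, along the rack's y, on the beads' side 110 mm from the board's face, 165 mm up, on 12 mm round arms at y = -197 and 197. An upright gripper on the scoop's handle would hit it before the lip gets to the board: lean the gripper 25 to 45 degrees away from board and robot.
- bead_1: Bun-shaped wooden bead, 34 mm diameter, 18 mm high, rounded edges, about 20 g, loose, lying flat on the table 30 to 100 mm in front of the stop board. Origin: its centre.
- bead_2: Bun-shaped wooden bead, 34 mm diameter, 18 mm high, rounded edges, about 20 g, loose, lying flat on the table 30 to 100 mm in front of the stop board. Origin: its centre.
- bead_3: Bun-shaped wooden bead, 34 mm diameter, 18 mm high, rounded edges, about 20 g, loose, lying flat on the table 30 to 100 mm in front of the stop board. Origin: its centre.
- spool: Small wooden thread spool standing among the beads (bystander, not to be moved), 36 mm diameter, 42 mm high, 80 g, waisted. Origin: centre of its underside. Beads and spool stand in a row of four places along the board, about 64 mm apart in the rack's y, in any order.
- carton: Open box of white paper board, fixed, 160 (x) by 140 (y) by 50 mm high, walls 4 mm. Origin: centre of its underside, z up. It stands on the opposite side from the scoop.
- jar: Bystander: closed glass jar, 72 mm diameter, 106 mm high. Origin: centre of its underside.
- stand: Bystander: round wooden foot, 90 mm diameter, with an upright 12 mm post, 158 mm high. Origin: centre of its underside.
- hammer: Bystander: hammer with a wooden handle lying at the far right.
- brush: Bystander: brush lying across, beyond the beads.
- big_spool: Bystander: wooden spool, 60 mm diameter, 75 mm high, upright, at the right. Origin: centre of its underside.
Mind the look-alikes: they are no part of the job. What is shaped like the scoop but pink is not meant.

How it is judged:
By the outcome, as a careful person would: the job done as asked, in the order asked, and still so for the second after the job is handed in, with the robot touching nothing.
It also fails if it takes over 72 s, if anything falls off the work surface, if the arm or the gripper's body presses on something with over 40 N, if the wrist force passes 120 N, or if a joint passes its speed limit or range.

### The arm

A 6-joint arm with a two-finger parallel gripper is mounted at the origin on the work surface. World frame = base frame: x ahead of the robot, y to its left, z up, the work surface at z = 0. Lengths are in m, angles in rad, forces in N, time in s.
With the tool pointing down it reaches from about 0.3 to 0.775 m from the base axis. Payload 14.6 kg.
Tool frame: the origin (TCP) lies on the mounting face of the last link; the fingertips stand 199 mm ahead of it and the grasp point (between the pads) lies ahead of it (env.hold_point_z is the x of the grasp point in the tool frame, in m); x points along the fingers, y is the direction in which the jaws open and shut, and the axes are right-handed (so a half turn about x gives the same grasp; the last joint's range is limited). The gripper opens to 94 mm and grips with 3 to 60 N. Pads are 16 mm wide; open, the fingers measure 119 mm over their backs; the gripper's body (75 mm by 177 mm) begins 78 mm behind the grasp point.
Start: joints at [-0.067, 0.3, 1.521, -0, 1.321, -0.067], TCP at [0.55, -0, 0.405] pointing down, gripper open.
Joint ranges: [-3.03, 3.03], [-0.79, 2.21], [0.23, 2.52], [-1.04, 4.18], [0, 3.07], [-2.55, 2.55]. Speed limits (rad/s): [2.22, 2.22, 2.57, 3.14, 3.14, 3.14].

### API

Orientations are given as a unit quaternion [w, x, y, z].
In Python, from plant import env gives the robot as it stands.
- The arm moves only by the tool jog_arm, never from a script. Its arguments are lists of equal length, an entry for each row: "travel": the shift along the tool's x, y, z in m, a list of three; "spin": the turn about the tool's x in rad; "hand": the opening, from -1 (shut) to 1 (fully open). In form: {"travel": [[dx, dy, dz], ...], "spin": [spin, ...], "hand": [hand, ...]}. A call has 1 to 5 rows; each row shifts and turns the pose as measured when the row begins, along the tool's axes as they then stand; what a row does not reach is not made up. A row lasts 1/10 s, in which the tool goes at most 50 mm and 8.59 degrees, less where a joint would pass 70% of its speed; a pose out of reach is approached as far as the arm can. A call is refused whole if a number of a shift passes 0.05 or a number of a turn 0.15, either way. A call with a gripper value outside its range is refused whole. The fingers move at their own pace and stop on an object; the grip force is fixed at half the most. Time passes only in rows, so rows that do not move let the fingers close. It gives the time, the measured TCP pose, the force and the opening at its end, in the units of the state.
- env.sense(): the state, without advancing time (a new reading comes with each control period).
- env.capture(name): name is "scene" or "side" or "wrist"; returns a dict with "color" (480x640x3 uint8, red, green, blue), "camera_matrix" (3x3 intrinsics, pixels), "extrinsics" (4x4, takes a point from camera to world coordinates). Camera axes: x right, y down, z forward; pixel columns grow to the right and rows downward; lengths in m; the calibration is good to about 2 mm. A picture is of the moment at which its call begins. There is no depth.
- env.hand_in(): hands the job in, once; it reports no verdict.
The state is a dict: "time": time; "joints": joint angles; "joint_velocities": joint speeds; "joint_torque": joint torques, N m; "ee_pos": TCP position; "orientation": TCP orientation; "wrist_force": force on the tool from outside, world axes, zero at the start; "torque": the same for the moment, N m; "grip_width": finger opening in m.
Only numpy, scipy, OpenCV 4.12 (cv2) and the standard library are available. Lean on these libraries where they do the work, as an engineer would, in place of code of your own. Each camera call takes 0.05 s, during which the arm holds its last target. There are 200 camera calls.

## Working session

There is one attempt and no reset: what is moved stays moved. The work goes in short steps, Python scripts to look and compute and a tool call to move; the robot and the scene stay as the last step left them, time stands still between calls to the robot, and variables do not carry over. Pictures are saved under pics/ and viewed, about 8 in all and at most 12, crops included, and the job is handed in when it is done.

Besides the shell and the picture viewer there is one more tool, called as name([rows], argument=value, ...), one row to a line, values as JSON. jog_arm: Moves the arm, as the interface text tells. Its arguments: {"type":"object","properties":{"travel":{"type":"array"},"spin":{"type":"array"},"hand":{"type":"array"}},"required":["travel","spin","hand"]}

```bash
ls; mkdir -p pics; python3 - <<'E'
from plant import env
import cv2,numpy as np
print([a for a in dir(env) if a[0]!='_'], env.hold_point_z); print(env.sense())
for n in("scene","side"):
    c=env.capture(n); cv2.imwrite(f"pics/{n}0.png",c["color"][...,::-1]); print(n,c["camera_matrix"].tolist(),c["extrinsics"].round(4).tolist())
E
```

```text
pics
['Unreachable', 'capture', 'hand_in', 'hold_point_z', 'sense'] 0.1804
{'time': 0.0, 'joints': array([-6.65893188e-02,  3.00458132e-01,  1.52155271e+00, -4.27617349e-06,
        1.32070164e+00, -6.66147938e-02]), 'joint_velocities': array([-0.00063116,  0.00024511, -0.00144566, -0.00019148, -0.00012513,
       -0.002323  ]), 'joint_torque': array([-1.53750298e-03, -5.31805658e+01, -3.52735734e+01,  7.07558286e-02,
        2.43994006e-02, -4.79655944e-05]), 'ee_pos': array([5.49971082e-01, 4.57312781e-06, 4.04105319e-01]), 'orientation': array([ 0.49970955,  0.49973148,  0.50030356, -0.5002551 ]), 'wrist_force': array([ 0.20075255, -0.18769831, -0.3215117 ]), 'torque': array([ 0.01144979,  0.00366871, -0.03129444]), 'grip_width': 0.09418538188314382}
scene [[492.74930659469965, 0.0, 323.951225035149], [0.0, 492.74930659469965, 238.11791512285416], [0.0, 0.0, 1.0]] [[-0.4185, 0.6466, -0.6378, 1.3425], [0.9081, 0.2864, -0.3056, 0.356], [-0.015, -0.7071, -0.707, 0.9658], [0.0, 0.0, 0.0, 1.0]]
side [[496.2424416662805, 0.0, 315.18660957701826], [0.0, 496.2424416662805, 245.30892590460982], [0.0, 0.0, 1.0]] [[0.7232, -0.4077, 0.5575, -0.0834], [-0.6904, -0.4504, 0.5662, -0.6457], [0.0202, -0.7943, -0.6072, 0.8424], [0.0, 0.0, 0.0, 1.0]]
```

View pics/scene0.png

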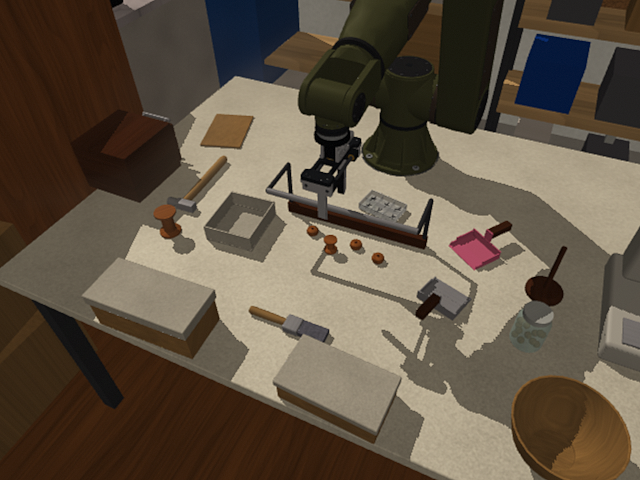

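View pics/side0.png

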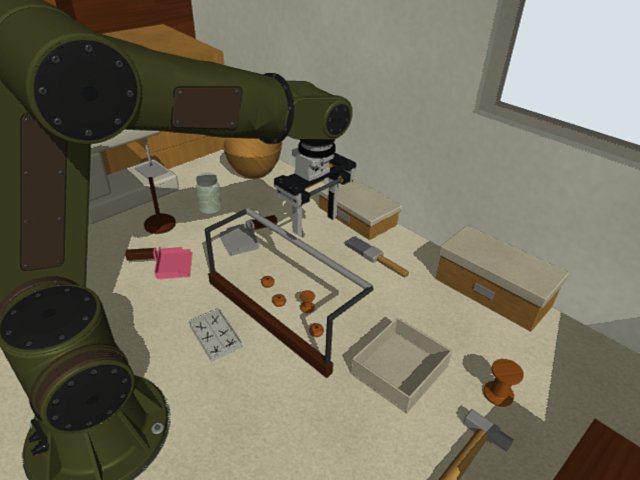

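Scene view: the steel scoop with its dark handle is at (443,297). The pink look-alike is at (475,248) and the brush, also steel-coloured, at (315,328). The beads are at (313,230), (356,244) and (378,258), the small spool at (330,243) and the carton at (240,220). I pick the grey scoop at (443,297).

```bash
cat > h.py <<'E'
import cv2,numpy as np
from plant import env
def ray(c,u,v):
    K,E=c["camera_matrix"],c["extrinsics"]; d=E[:3,:3]@np.linalg.inv(K)@[u,v,1]; return E[:3,3],d/np.linalg.norm(d)
def onz(c,u,v,z):
    o,d=ray(c,u,v); return o+d*(z-o[2])/d[2]
def proj(c,P):
    K,E=c["camera_matrix"],c["extrinsics"]; q=K@(E[:3,:3].T@(np.array(P,float)-E[:3,3])); return q[:2]/q[2]
def blobs(c,lo,hi,amin,box=None):
    h=cv2.cvtColor(c["color"],cv2.COLOR_RGB2HSV); m=cv2.inRange(h,np.array(lo),np.array(hi))
    if box: k=np.zeros_like(m); x0,y0,x1,y1=box; k[y0:y1,x0:x1]=1; m*=k
    n,l,s,ce=cv2.connectedComponentsWithStats(m)
    return m,[(ce[i].round(1),s[i]) for i in range(1,n) if s[i][4]>=amin]
E
python3 - <<'E'
from h import *
S=env.capture("scene");D=env.capture("side")
for n,c,b in(("scene",S,(295,215,400,270)),("side",D,(250,265,335,345))):
    for ce,s in blobs(c,(3,140,60),(16,255,255),25,b)[1]: print(n,ce,s,onz(c,*ce,.009).round(3))
a=cv2.resize(S["color"][180:330,190:510],None,fx=2.5,fy=2.5,interpolation=cv2.INTER_CUBIC)
b=cv2.resize(D["color"][180:420,190:510],None,fx=2.5,fy=2.5,interpolation=cv2.INTER_CUBIC)
cv2.imwrite("pics/cs.png",a[...,::-1]);cv2.imwrite("pics/cd.png",b[...,::-1])
E
```

```text
scene [312.  230.2] [307 226  11  10  84] [ 0.465 -0.101  0.009]
scene [330.1 244. ] [324 235  13  19 193] [ 0.493 -0.033  0.009]
scene [355.4 244.1] [350 239  12  11  89] [0.466 0.03  0.009]
scene [377.5 257.5] [372 253  12  11  95] [0.488 0.102 0.009]
side [267.2 281.1] [261 276  13  11 111] [0.49  0.105 0.009]
side [306.9 301.1] [300 290  15  23 257] [ 0.514 -0.015  0.009]
side [278.8 299.8] [273 294  13  12 120] [0.467 0.034 0.009]
side [274.9 324. ] [250 303  52  42 245] [ 0.409 -0.021  0.009]
side [315.9 329.8] [309 324  14  13 143] [ 0.466 -0.097  0.009]
```

View pics/cs.png

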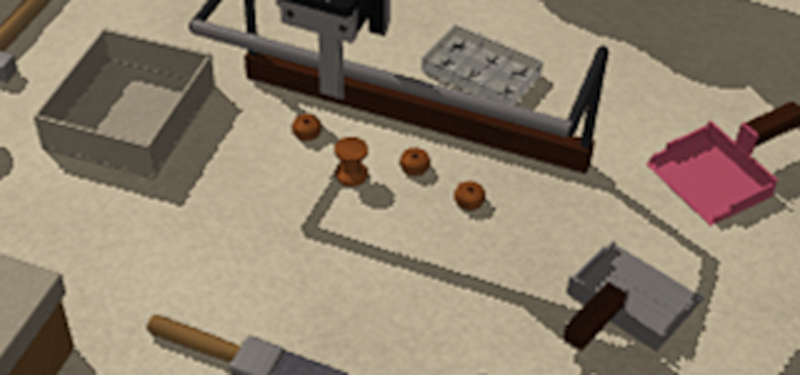

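View pics/cd.png

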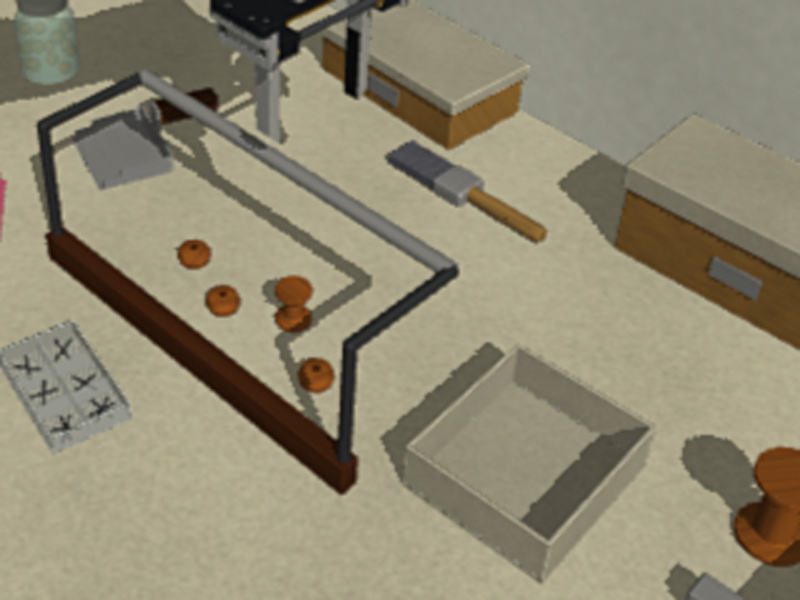

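jog_arm([
  [-0.03,0,0],
  [-0.03,0,0],
], spin=[0,0], hand=[1,1])

```text
time: 0.4
ee_pos: [0.5501, -0.0, 0.4616]
orientation: [0.498, 0.498, 0.502, -0.502]
wrist_force: [0.4, -1.2, 0.3]
grip_width: 0.0938
```

```bash
python3 - <<'E'
from h import *
S=env.capture("scene");D=env.capture("side")
f=lambda c,u,v,z:onz(c,u/2.5+190,v/2.5+180,z).round(3)
print("board face bottom S",f(S,247,77,0),f(S,588,170,0)," top",f(S,249,52,.035),f(S,592,146,.035))
print("board D top bead-side",f(D,60,232,.035),f(D,355,458,.035))
print("rod D",f(D,143,76,.165),f(D,452,268,.165)," S",f(S,195,26,.165),f(S,572,128,.165))
print("lip D",f(D,99,187,0),f(D,172,171,0)," S lip",f(S,660,345,0),f(S,702,296,0))
print("handle D end top",f(D,215,95,.056)," near",f(D,163,108,.056)," S end",f(S,578,330,.056),f(S,612,290,.056))
print("carton D rim",*[f(D,*p,.05) for p in((517,348),(652,428),(543,540),(407,448))])
print("spool D top",f(D,294,283,.042)," bottom S",f(S,351,178,0)," top S",f(S,351,145,.042))
E
```

```text
board face bottom S [ 0.41  -0.204  0.   ] [ 0.395  0.205 -0.   ]  top [ 0.404 -0.201  0.035] [0.393 0.204 0.035]
board D top bead-side [0.394 0.195 0.035] [ 0.409 -0.203  0.035]
rod D [0.512 0.201 0.165] [ 0.526 -0.191  0.165]  S [ 0.522 -0.193  0.165] [0.51  0.202 0.165]
lip D [ 0.489  0.265 -0.   ] [0.565 0.234 0.   ]  S lip [0.59  0.333 0.   ] [0.515 0.356 0.   ]
handle D end top [0.644 0.253 0.056]  near [0.585 0.272 0.056]  S end [0.647 0.263 0.056] [0.59  0.278 0.056]
carton D rim [ 0.592 -0.223  0.05 ] [ 0.603 -0.356  0.05 ] [ 0.449 -0.363  0.05 ] [ 0.438 -0.233  0.05 ]
spool D top [ 0.51  -0.022  0.042]  bottom S [ 0.51  -0.025  0.   ]  top S [ 0.502 -0.028  0.042]
```

jog_arm([
  [-0.02,-0.05,0],
  [0,-0.05,0],
  [0,-0.05,0],
  [0,-0.05,0],
  [0,-0.04,0],
], spin=[0.15,0.15,0.15,0.15,0.15], hand=[1,1,1,1,1])

```text
time: 1.0
ee_pos: [0.328, 0.0661, 0.4766]
orientation: [-0.278, -0.645, -0.282, 0.654]
wrist_force: [-0.2, 0.7, 0.4]
grip_width: 0.0941
```

```bash
cat >> h.py <<'E'
from scipy.spatial.transform import Rotation as Ro
def st():
    s=env.sense(); q=s["orientation"]; R=Ro.from_quat([q[1],q[2],q[3],q[0]]).as_matrix(); p=s["ee_pos"]
    print("t%.2f"%s["time"],"tcp",p.round(4),"grasp",(p+env.hold_point_z*R[:,0]).round(4),"w%.4f"%s["grip_width"],"F",s["wrist_force"].round(1),"j",s["joints"].round(3))
    print("tool x",R[:,0].round(4),"y",R[:,1].round(4),"z",R[:,2].round(4)); return s,p,R
E
python3 -c "from h import *;st()"
```

```text
t1.00 tcp [0.328  0.0661 0.4766] grasp [0.3255 0.0663 0.2962] w0.0941 F [-0.2  0.7  0.4] j [ 0.089 -0.258  1.924  0.002  1.489  0.846]
tool x [-1.370e-02  7.000e-04 -9.999e-01] y [ 0.7269 -0.6867 -0.0104] z [-0.6866 -0.727   0.0089]
```

jog_arm([
  [0,-0.036,0.034],
  [0,-0.036,0.034],
  [0,-0.036,0.034],
], spin=[0,0,0], hand=[1,1,1])

```text
time: 1.3
ee_pos: [0.1785, 0.0677, 0.4759]
orientation: [-0.275, -0.645, -0.28, 0.656]
wrist_force: [-0.5, 1.0, 0.6]
grip_width: 0.0939
```

```bash
python3 -c "from h import *;st()"
```

```text
t1.30 tcp [0.1785 0.0677 0.4759] grasp [0.1755 0.0678 0.2955] w0.0939 F [-0.5  1.   0.6] j [ 0.168 -0.662  2.161  0.003  1.66   0.932]
tool x [-1.680e-02  6.000e-04 -9.999e-01] y [ 0.7226 -0.6912 -0.0126] z [-0.6911 -0.7227  0.0112]
```

jog_arm([
  [0,-0.036,0.034],
  [0,-0.036,0.034],
  [0,-0.036,0.034],
], spin=[0,0,0], hand=[1,1,1])

```text
time: 1.6
ee_pos: [0.103, 0.1065, 0.4788]
orientation: [-0.277, -0.63, -0.276, 0.671]
wrist_force: [1.2, 0.5, 1.1]
grip_width: 0.0938
```

```bash
python3 -c "from h import *;st()"
```

```text
t1.60 tcp [0.103  0.1065 0.4788] grasp [0.0934 0.1022 0.2987] w0.0938 F [1.2 0.5 1.1] j [ 0.549 -0.788  2.202  0.008  1.786  1.318]
tool x [-0.0531 -0.0238 -0.9983] y [ 0.7191 -0.6946 -0.0217] z [-0.6929 -0.719   0.054 ]
```

jog_arm([
  [-0.04,0.05,-0.02],
  [-0.04,0.05,-0.02],
  [-0.04,0.05,-0.02],
  [0,0,0],
  [0,0,0],
], spin=[0,0,0,0.15,0.15], hand=[1,1,1,1,1])

```text
time: 2.1
ee_pos: [0.2184, 0.0769, 0.5638]
orientation: [-0.204, -0.657, -0.196, 0.699]
wrist_force: [0.7, -0.2, -0.3]
grip_width: 0.094
```

jog_arm([
  [0,0,0],
  [0,0,0],
  [0,0,0],
  [0,0,0],
], spin=[0.15,0.15,0.15,0.05], hand=[1,1,1,1])

```text
time: 2.5
ee_pos: [0.2195, 0.0769, 0.5614]
orientation: [-0.033, -0.686, -0.015, 0.727]
wrist_force: [-0.1, -0.1, -0.0]
grip_width: 0.094
```

```bash
python3 -c "from h import *;st()"
```

```text
t2.50 tcp [0.2195 0.0769 0.5614] grasp [0.2094 0.0717 0.3814] w0.0940 F [-0.1 -0.1 -0. ] j [ 0.184 -0.526  1.906 -0.018  1.822  1.683]
tool x [-0.0562 -0.0284 -0.998 ] y [ 0.0684 -0.9974  0.0245] z [-0.9961 -0.0669  0.058 ]
```

jog_arm([
  [0,0.01,0.05],
  [0,0.01,0.05],
  [0,0.01,0.05],
  [0,0,0.05],
  [0,0,0.05],
], spin=[0,0,0,0,0], hand=[1,1,1,1,1])

```text
time: 3.0
ee_pos: [0.0823, 0.0862, 0.5984]
orientation: [-0.041, -0.663, -0.001, 0.748]
wrist_force: [-0.1, -0.0, -0.2]
grip_width: 0.094
```

```bash
python3 -c "from h import *;st()"
```

```text
t3.00 tcp [0.0823 0.0862 0.5984] grasp [0.0608 0.0754 0.4196] w0.0940 F [-0.1 -0.  -0.2] j [ 0.494 -0.789  1.93   0.005  2.134  2.008]
tool x [-0.1189 -0.0596 -0.9911] y [ 0.0616 -0.9967  0.0526] z [-0.991  -0.0548  0.1221]
```

```bash
python3 - <<'E'
import numpy as np
from scipy.optimize import least_squares as L
D=np.array([(.3005,1.5216,1.3207,.55,0,.4041,-.0666),(-.258,1.924,1.489,.328,.0661,.4766,.089),(-.662,2.161,1.66,.1785,.0677,.4759,.168),(-.788,2.202,1.786,.103,.1065,.4788,.549),(-.526,1.906,1.822,.2195,.0769,.5614,.184),(-.789,1.93,2.134,.0823,.0862,.5984,.494)])
def fk(p,a,b,c):
    a1,d1,l2,l3,e,d6=p; s=a+b; t=s+c
    return np.array([a1+l2*np.sin(a)+l3*np.sin(s)+e*np.cos(s)+d6*np.sin(t), d1+l2*np.cos(a)+l3*np.cos(s)-e*np.sin(s)+d6*np.cos(t)])
r=D[:,3]*np.cos(D[:,6])+D[:,4]*np.sin(D[:,6]); o=-D[:,3]*np.sin(D[:,6])+D[:,4]*np.cos(D[:,6])
f=lambda p:(np.r_[fk(p,D[:,0],D[:,1],D[:,2])-[r,D[:,5]]]).ravel()
s=L(f,[0,.4,.4,.4,0,.1]); p=s.x; print(o.round(4),p.round(4),abs(s.fun).max()); np.save("fk.npy",p)
for j2 in np.arange(-.6,1.7,.2): print(j2.round(1),fk(p,j2,2.52,np.pi-j2-2.52).round(3),"j5 %.2f"%(np.pi-j2-2.52))
print("outer")
for j2 in np.arange(0,2.2,.2): print(j2.round(1),fk(p,j2,.23,np.pi-j2-.23).round(3))
E
```

```text
[0.0366 0.0367 0.0369 0.0371 0.0354 0.0369] [-2.000e-04  2.130e-01  4.235e-01  4.473e-01  3.850e-02  6.490e-02] 0.00018342331477869123
-0.6 [0.168 0.308] j5 1.22
-0.4 [0.196 0.272] j5 1.02
-0.2 [0.217 0.23 ] j5 0.82
0.0 [0.229 0.185] j5 0.62
0.2 [0.232 0.139] j5 0.42
0.4 [0.225 0.093] j5 0.22
0.6 [0.21 0.05] j5 0.02
0.8 [0.186 0.01 ] j5 -0.18
1.0 [ 0.155 -0.025] j5 -0.38
1.2 [ 0.118 -0.052] j5 -0.58
1.4 [ 0.076 -0.071] j5 -0.78
1.6 [ 0.031 -0.082] j5 -0.98
outer
0.0 [0.139 0.998]
0.2 [0.305 0.954]
0.4 [0.459 0.877]
0.6 [0.595 0.771]
0.8 [0.707 0.64 ]
1.0 [0.791 0.49 ]
1.2 [0.843 0.326]
1.4 [0.861 0.155]
1.6 [ 0.846 -0.016]
1.8 [ 0.796 -0.181]
2.0 [ 0.715 -0.333]
```

jog_arm([
  [-0.01,0.025,-0.035],
  [-0.01,0.025,-0.035],
  [0,0,0],
], spin=[0,0,0], hand=[1,1,1])

```text
time: 3.3
ee_pos: [0.1387, 0.0603, 0.6099]
orientation: [-0.062, -0.664, -0.02, 0.745]
wrist_force: [0.1, 1.1, -0.1]
grip_width: 0.0938
```

jog_arm([
  [0,0,0.04],
  [0,0,0.04],
  [0,0,0.04],
], spin=[0,0,0], hand=[1,1,1])

```text
time: 3.6
ee_pos: [0.0652, 0.0788, 0.6369]
orientation: [-0.063, -0.653, -0.009, 0.754]
wrist_force: [-0.1, 0.6, 0.6]
grip_width: 0.0937
```

```bash
python3 -c "from h import *;st()"
```

```text
t3.60 tcp [0.0652 0.0788 0.6369] grasp [0.0403 0.0638 0.4588] w0.0937 F [-0.1  0.6  0.6] j [ 0.516 -0.79   1.839 -0.005  2.254  1.982]
tool x [-0.1381 -0.0832 -0.9869] y [ 0.1071 -0.9919  0.0686] z [-0.9846 -0.0962  0.1458]
```

jog_arm([
  [0.014,0.028,-0.024],
  [0.014,0.028,-0.024],
  [0,0,0],
], spin=[0,0,0], hand=[1,1,1])

```text
time: 3.9
ee_pos: [0.0964, 0.0539, 0.6178]
orientation: [-0.078, -0.654, -0.022, 0.752]
wrist_force: [0.0, -1.2, 0.2]
grip_width: 0.0938
```

jog_arm([
  [0.01,0.006,0.05],
  [0.01,0.006,0.05],
  [0.01,0.006,0.05],
  [0.01,0.006,0.05],
  [0.01,0.006,0.05],
], spin=[0,0,0,0,0], hand=[1,1,1,1,1])

```text
time: 4.4
ee_pos: [0.0111, 0.0948, 0.6532]
orientation: [-0.086, -0.64, -0.006, 0.763]
wrist_force: [-0.8, 0.8, 0.5]
grip_width: 0.0941
```

```bash
python3 -c "from h import *;st()"
```

```text
t4.40 tcp [0.0111 0.0948 0.6532] grasp [-0.0188  0.0724  0.4768] w0.0941 F [-0.8  0.8  0.5] j [ 1.001 -0.789  1.8    0.1    2.324  2.502]
tool x [-0.1659 -0.124  -0.9783] y [ 0.1391 -0.9851  0.1013] z [-0.9763 -0.1193  0.1807]
```

jog_arm([
  [0.009,0.04,-0.029],
  [0.009,0.04,-0.029],
  [0.009,0.04,-0.029],
  [0.009,0.04,-0.029],
  [0,0,0],
], spin=[0,0,0,0,0], hand=[1,1,1,1,1])

```text
time: 4.9
ee_pos: [0.0734, 0.0623, 0.6446]
orientation: [-0.088, -0.646, -0.012, 0.758]
wrist_force: [0.2, 0.3, 0.4]
grip_width: 0.0939
```

```bash
python3 -c "from h import *;st()"
```

```text
t4.90 tcp [0.0734 0.0623 0.6446] grasp [0.0463 0.0409 0.4676] w0.0939 F [0.2 0.3 0.4] j [ 0.361 -0.79   1.821 -0.078  2.293  1.743]
tool x [-0.15   -0.119  -0.9815] y [ 0.1491 -0.9841  0.0965] z [-0.9774 -0.1319  0.1654]
```

jog_arm([
  [0.007,0.035,-0.022],
  [0.007,0.035,-0.022],
  [0.007,0.035,-0.015],
  [0.007,0.035,-0.01],
  [0.007,0.035,-0.01],
], spin=[0,0,0,0,0], hand=[1,1,1,1,1])

```text
time: 5.4
ee_pos: [0.1342, -0.03, 0.6276]
orientation: [-0.089, -0.652, -0.016, 0.753]
wrist_force: [1.9, 0.7, -0.3]
grip_width: 0.0942
```

```bash
python3 -c "from h import *;st()"
```

```text
t5.40 tcp [ 0.1342 -0.03    0.6276] grasp [ 0.1098 -0.0503  0.45  ] w0.0942 F [ 1.9  0.7 -0.3] j [-0.405 -0.72   1.841 -0.182  2.095  0.931]
tool x [-0.1352 -0.1128 -0.9844] y [ 0.155  -0.9837  0.0914] z [-0.9786 -0.1402  0.1505]
```

jog_arm([
  [0.018,0.01,0.039],
  [0.018,0.003,0.039],
  [0.018,0,0.039],
  [0.018,0,0.039],
  [0.018,0,0.039],
], spin=[0,0,0,0,0], hand=[1,1,1,1,1])

```text
time: 5.9
ee_pos: [0.0672, -0.1004, 0.615]
orientation: [-0.077, -0.646, -0.025, 0.759]
wrist_force: [0.8, -0.1, 0.7]
grip_width: 0.0941
```

```bash
python3 -c "from h import *;st()"
```

```text
t5.90 tcp [ 0.0672 -0.1004  0.615 ] grasp [ 0.0397 -0.1158  0.4373] w0.0941 F [ 0.8 -0.1  0.7] j [-1.182 -0.789  1.892 -0.193  2.009  0.158]
tool x [-0.1526 -0.0857 -0.9846] y [ 0.1495 -0.9868  0.0627] z [-0.9769 -0.1376  0.1634]
```

jog_arm([
  [-0.005,-0.027,-0.027],
  [-0.005,-0.027,-0.027],
  [-0.005,-0.027,-0.022],
  [0,0,0],
  [0.017,-0.01,0.032],
], spin=[0,0,0,0,0], hand=[1,1,1,1,1])

```text
time: 6.4
ee_pos: [0.0977, -0.0626, 0.6118]
orientation: [-0.06, -0.645, -0.018, 0.762]
wrist_force: [0.3, -0.9, 1.0]
grip_width: 0.0941
```

```bash
python3 -c "from h import *;st()"
```

```text
t6.40 tcp [ 0.0977 -0.0626  0.6118] grasp [ 0.0687 -0.0747  0.4341] w0.0941 F [ 0.3 -0.9  1. ] j [-0.788 -0.789  1.9   -0.187  2.09   0.584]
tool x [-0.1606 -0.0669 -0.9847] y [ 0.1144 -0.9922  0.0488] z [-0.9804 -0.1049  0.167 ]
```

jog_arm([
  [0.014,-0.034,0.025],
  [0.014,-0.034,0.025],
  [0.014,-0.032,0.027],
  [0.016,-0.028,0.032],
  [0.016,-0.022,0.035],
], spin=[0,0,0,0,0], hand=[1,1,1,1,1])

```text
time: 6.9
ee_pos: [0.1013, 0.0313, 0.6155]
orientation: [-0.042, -0.622, -0.014, 0.782]
wrist_force: [0.0, 0.4, -0.7]
grip_width: 0.0937
```

```bash
python3 -c "from h import *;st()"
```

```text
t6.90 tcp [0.1013 0.0313 0.6155] grasp [0.061  0.0225 0.4399] w0.0937 F [ 0.   0.4 -0.7] j [-0.016 -0.789  1.893 -0.068  2.262  1.437]
tool x [-0.2237 -0.0488 -0.9734] y [ 0.0838 -0.996   0.0307] z [-0.9711 -0.0747  0.2269]
```

jog_arm([
  [0.02,0.018,0.038],
  [0.02,0.018,0.038],
  [0.02,0.018,0.038],
  [0.02,0.012,0.04],
  [0.02,0.008,0.04],
], spin=[0,0,0,0,0], hand=[1,1,1,1,1])

```text
time: 7.4
ee_pos: [0.0865, -0.0531, 0.6291]
orientation: [-0.053, -0.598, -0.027, 0.799]
wrist_force: [1.3, -0.1, -0.1]
grip_width: 0.0941
```

```bash
python3 -c "from h import *;st()"
```

```text
t7.40 tcp [ 0.0865 -0.0531  0.6291] grasp [ 0.036  -0.0625  0.4561] w0.0941 F [ 1.3 -0.1 -0.1] j [-0.751 -0.79   1.863 -0.292  2.222  0.545]
tool x [-0.2799 -0.0518 -0.9586] y [ 0.1169 -0.993   0.0195] z [-0.9529 -0.1066  0.284 ]
```

jog_arm([
  [0.019,-0.033,0.025],
  [0.019,-0.033,0.025],
  [0.019,-0.03,0.028],
  [0.019,-0.026,0.03],
  [0.019,-0.02,0.033],
], spin=[0,0,0,0,0], hand=[1,1,1,1,1])

```text
time: 7.9
ee_pos: [0.0841, 0.0385, 0.6367]
orientation: [-0.026, -0.58, -0.016, 0.814]
wrist_force: [0.1, 1.2, -0.9]
grip_width: 0.094
```

```bash
python3 -c "from h import *;st()"
```

```text
t7.90 tcp [0.0841 0.0385 0.6367] grasp [0.0253 0.0342 0.4662] w0.0940 F [ 0.1  1.2 -0.9] j [ 0.033 -0.79   1.847 -0.019  2.417  1.532]
tool x [-0.3261 -0.0237 -0.945 ] y [ 0.06   -0.9982  0.0043] z [-0.9434 -0.0553  0.3269]
```

jog_arm([
  [0.022,0.018,0.038],
  [0.022,0.018,0.038],
  [0.022,0.018,0.038],
  [0.022,0.012,0.038],
  [0.022,0.008,0.038],
], spin=[0,0,0,0,0], hand=[1,1,1,1,1])

```text
time: 8.4
ee_pos: [0.0676, -0.0218, 0.6756]
orientation: [-0.039, -0.553, -0.019, 0.832]
wrist_force: [0.8, -0.2, -0.1]
grip_width: 0.0938
```

jog_arm([
  [0.022,-0.033,0.025],
  [0.022,-0.033,0.025],
  [0.022,-0.03,0.028],
  [0.022,-0.026,0.03],
  [0.022,-0.02,0.033],
], spin=[0,0,0,0,0], hand=[1,1,1,1,1])

```text
time: 8.9
ee_pos: [0.0553, 0.0493, 0.6775]
orientation: [-0.029, -0.57, -0.014, 0.821]
wrist_force: [0.7, 0.2, -0.9]
grip_width: 0.0939
```

```bash
python3 -c "from h import *;st()"
```

```text
t8.90 tcp [0.0553 0.0493 0.6775] grasp [-0.0075  0.0435  0.5085] w0.0939 F [ 0.7  0.2 -0.9] j [ 0.179 -0.79   1.746  0.053  2.54   1.726]
tool x [-0.3479 -0.0322 -0.937 ] y [ 0.0639 -0.9979  0.0106] z [-0.9354 -0.0562  0.3492]
```

jog_arm([
  [0.02,0.002,-0.034],
  [0.02,0.002,-0.034],
  [0.036,0.018,0.025],
  [0.036,0.018,0.027],
  [0.036,0.018,0.03],
], spin=[0,0,0,0,0], hand=[1,1,1,1,1])

```text
time: 9.4
ee_pos: [0.1083, 0.0124, 0.5714]
orientation: [-0.043, -0.547, -0.016, 0.836]
wrist_force: [-0.3, -0.2, -0.3]
grip_width: 0.0944
```

```bash
python3 -c "from h import *;st()"
```

```text
t9.40 tcp [0.1083 0.0124 0.5714] grasp [0.0366 0.0026 0.4061] w0.0944 F [-0.3 -0.2 -0.3] j [-0.15  -0.789  2.006 -0.155  2.317  1.253]
tool x [-0.3975 -0.0543 -0.916 ] y [ 0.0888 -0.9958  0.0205] z [-0.9133 -0.0732  0.4007]
```

jog_arm([
  [0.022,-0.014,0.034],
  [0.022,-0.014,0.034],
  [0.022,-0.012,0.034],
  [0.022,-0.008,0.034],
  [0.022,-0.004,0.034],
], spin=[0,0,0,0,0], hand=[1,1,1,1,1])

```text
time: 9.9
ee_pos: [0.0549, 0.1029, 0.5723]
orientation: [-0.04, -0.529, -0.001, 0.848]
wrist_force: [0.7, 0.1, -0.0]
grip_width: 0.0935
```

```bash
python3 -c "from h import *;st()"
```

```text
t9.90 tcp [0.0549 0.1029 0.5723] grasp [-0.0241  0.091   0.4105] w0.0935 F [ 0.7  0.1 -0. ] j [ 0.627 -0.789  2.007  0.281  2.317  2.288]
tool x [-0.4377 -0.0657 -0.8967] y [ 0.0687 -0.9969  0.0395] z [-0.8965 -0.0443  0.4408]
```

jog_arm([
  [-0.01,0.042,-0.026],
  [-0.01,0.042,-0.026],
  [-0.005,0.042,-0.015],
  [0,0.042,0],
  [0.006,0.04,0.01],
], spin=[0,0,0,0,0], hand=[1,1,1,1,1])

```text
time: 10.4
ee_pos: [0.1079, 0.0098, 0.5742]
orientation: [-0.053, -0.544, -0.008, 0.837]
wrist_force: [1.1, 0.4, 0.1]
grip_width: 0.0943
```

```bash
python3 -c "from h import *;st()"
```

```text
t10.40 tcp [0.1079 0.0098 0.5742] grasp [ 0.0354 -0.0046  0.4096] w0.0943 F [1.1 0.4 0.1] j [-0.157 -0.788  2.    -0.194  2.32   1.221]
tool x [-0.402  -0.0796 -0.9122] y [ 0.0976 -0.9943  0.0437] z [-0.9104 -0.0714  0.4075]
```

jog_arm([
  [0,0.045,0],
  [0,0.045,0.004],
  [0.004,0.045,0.01],
  [0.018,-0.02,0.036],
  [0.018,-0.03,0.03],
], spin=[0,0,0,0,0], hand=[1,1,1,1,1])

```text
time: 10.9
ee_pos: [0.0978, -0.0445, 0.585]
orientation: [-0.037, -0.538, -0.009, 0.842]
wrist_force: [0.3, 1.0, -0.5]
grip_width: 0.0944
```

```bash
python3 -c "from h import *;st()"
```

```text
t10.90 tcp [ 0.0978 -0.0445  0.585 ] grasp [ 0.0223 -0.0539  0.4214] w0.0944 F [ 0.3  1.  -0.5] j [-0.586 -0.789  1.976 -0.364  2.261  0.729]
tool x [-0.4187 -0.052  -0.9066] y [ 0.0715 -0.9971  0.0242] z [-0.9053 -0.0547  0.4212]
```

jog_arm([
  [0.018,-0.028,0.028],
  [0.018,-0.028,0.028],
  [0.018,-0.024,0.03],
  [0.018,-0.02,0.032],
], spin=[0,0,0,0], hand=[1,1,1,1])

```text
time: 11.3
ee_pos: [0.0912, 0.0366, 0.5996]
orientation: [-0.03, -0.52, -0.006, 0.853]
wrist_force: [0.3, 0.1, -0.5]
grip_width: 0.0946
```

```bash
python3 -c "from h import *;st()"
```

```text
t11.30 tcp [0.0912 0.0366 0.5996] grasp [0.0087 0.0284 0.4393] w0.0946 F [ 0.3  0.1 -0.5] j [ 0.026 -0.789  1.945 -0.053  2.461  1.51 ]
tool x [-0.4569 -0.0453 -0.8883] y [ 0.0585 -0.9981  0.0208] z [-0.8876 -0.0424  0.4587]
```

jog_arm([
  [-0.003,-0.015,-0.047],
  [-0.003,-0.015,-0.047],
  [-0.003,-0.015,-0.047],
  [-0.003,-0.015,-0.047],
  [-0.003,-0.015,-0.047],
], spin=[0,0,0,0,0], hand=[1,1,1,1,1])

```text
time: 11.8
ee_pos: [0.3009, 0.129, 0.5077]
orientation: [-0.031, -0.528, -0.009, 0.849]
wrist_force: [0.5, 0.0, 1.4]
grip_width: 0.094
```

jog_arm([
  [-0.003,-0.015,-0.047],
  [-0.003,-0.015,-0.047],
  [-0.003,-0.015,-0.047],
  [-0.003,-0.015,-0.047],
], spin=[0,0,0,0], hand=[1,1,1,1])

```text
time: 12.2
ee_pos: [0.4719, 0.2013, 0.4324]
orientation: [-0.03, -0.528, -0.008, 0.849]
wrist_force: [0.2, -0.3, 1.5]
grip_width: 0.0944
```

```bash
python3 -c "from h import *;st()"
```

```text
t12.20 tcp [0.4719 0.2013 0.4324] grasp [0.3925 0.1937 0.2706] w0.0944 F [ 0.2 -0.3  1.5] j [0.318 0.269 1.512 0.101 1.807 1.834]
tool x [-0.4401 -0.0422 -0.897 ] y [ 0.0598 -0.9981  0.0176] z [-0.896  -0.0459  0.4417]
```

jog_arm([
  [-0.001,-0.01,-0.046],
  [-0.001,-0.01,-0.046],
  [-0.001,-0.01,-0.046],
  [-0.001,-0.01,-0.046],
  [-0.001,-0.01,-0.046],
], spin=[0,0,0,0,-0.04], hand=[1,1,1,1,1])

```text
time: 12.7
ee_pos: [0.6841, 0.2676, 0.3288]
orientation: [-0.039, -0.527, -0.025, 0.848]
wrist_force: [0.3, 0.1, 1.0]
grip_width: 0.094
```

jog_arm([
  [-0.001,-0.01,-0.04],
  [0,0,0],
], spin=[0,0], hand=[1,1])

```text
time: 12.9
ee_pos: [0.7197, 0.2818, 0.3032]
orientation: [-0.039, -0.523, -0.024, 0.851]
wrist_force: [-0.9, -1.0, -1.6]
grip_width: 0.0937
```

```bash
python3 - <<'E'
from h import *
s,p,R=st()
c=env.capture("wrist"); im=c["color"].copy()
cv2.imwrite("pics/w1.png",im[...,::-1])
for P in [(.627,.267,.056),(.537,.295,.0),(.499,.309,0),(.6455,.258,.056)]: print(P,proj(c,P).round(0))
np.save("w1.npy",c,allow_pickle=True)
E
```

```text
t12.90 tcp [0.7197 0.2818 0.3032] grasp [0.6387 0.2743 0.1422] w0.0937 F [-0.9 -1.  -1.6] j [0.317 1.016 0.638 0.108 1.944 1.812]
tool x [-0.4492 -0.0419 -0.8925] y [ 9.180e-02 -9.958e-01  5.000e-04] z [-0.8887 -0.0817  0.4511]
(0.627, 0.267, 0.056) [330. 221.]
(0.537, 0.295, 0.0) [290. 257.]
(0.499, 0.309, 0) [275. 283.]
(0.6455, 0.258, 0.056) [347. 200.]
```

View pics/w1.png

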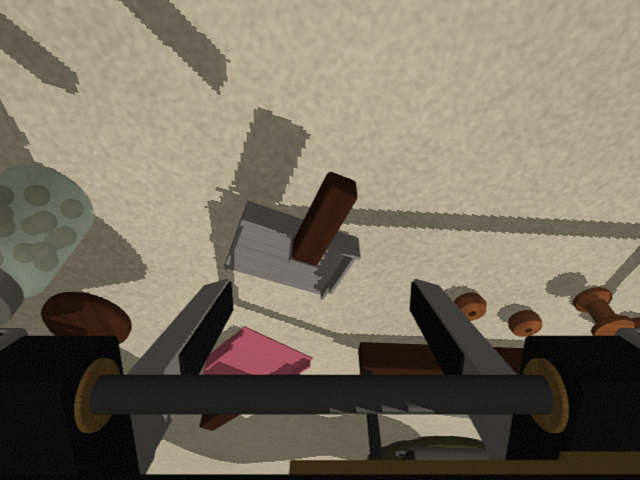

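```bash
python3 - <<'E'
from h import *
c=env.capture("wrist")
for u,v,z in [(343,177,.056),(306,250,.056),(357,181,.056),(331,172,.056),(250,203,.026),(359,241,.026),(229,267,.0115),(323,298,.0),(226,268,0)]: print(u,v,onz(c,u,v,z).round(3))
E
```

```text
343 177 [0.66  0.262 0.056]
306 250 [0.596 0.281 0.056]
357 181 [0.657 0.253 0.056]
331 172 [0.662 0.27  0.056]
250 203 [0.613 0.326 0.026]
359 241 [0.582 0.237 0.026]
229 267 [0.526 0.351 0.011]
323 298 [0.476 0.257 0.   ]
226 268 [0.513 0.357 0.   ]
```

jog_arm([
  [0.03,0.002,-0.012],
  [0.03,0.002,-0.012],
  [0.03,0.002,-0.012],
  [0,0,0],
], spin=[0,0,0,0], hand=[1,1,1,1])

```text
time: 13.4
ee_pos: [0.707, 0.2748, 0.2222]
orientation: [-0.038, -0.531, -0.026, 0.846]
wrist_force: [0.3, 0.5, 0.4]
grip_width: 0.0939
```

```bash
python3 -c "from h import *;st()"
```

```text
t13.40 tcp [0.707  0.2748 0.2222] grasp [0.6288 0.2682 0.0598] w0.0939 F [0.3 0.5 0.4] j [0.313 1.034 0.79  0.101 1.757 1.788]
tool x [-0.4334 -0.0364 -0.9004] y [ 0.0912 -0.9958 -0.0036] z [-0.8965 -0.0837  0.435 ]
```

jog_arm([
  [0.014,0,-0.007],
  [0,0,0],
  [0,0,0],
  [0,0,0],
  [0,0,0],
], spin=[0,0,0,0,0], hand=[1,0,-1,-1,-1])

```text
time: 13.9
ee_pos: [0.7073, 0.2756, 0.2174]
orientation: [-0.037, -0.536, -0.027, 0.843]
wrist_force: [-0.9, 0.0, 0.0]
grip_width: 0.0654
```

jog_arm([
  [0,0,0],
  [0,0,0],
  [0,0,0],
], spin=[0,0,0], hand=[-1,-1,-1])

```text
time: 14.2
ee_pos: [0.7074, 0.2757, 0.2185]
orientation: [-0.037, -0.537, -0.027, 0.843]
wrist_force: [0.8, 0.4, 0.5]
grip_width: 0.0414
```

```bash
python3 - <<'E'
from h import *
st();S=env.capture("scene");D=env.capture("side")
a=cv2.resize(S["color"][240:350,370:530],None,fx=3,fy=3);b=cv2.resize(D["color"][170:280,190:350],None,fx=3,fy=3)
cv2.imwrite("pics/g1.png",np.vstack([a,b])[...,::-1] if 0 else np.hstack([a,b])[:, :800][...,::-1])
E
```

```text
t14.20 tcp [0.7074 0.2757 0.2185] grasp [0.6314 0.2699 0.055 ] w0.0414 F [0.8 0.4 0.5] j [0.314 1.037 0.792 0.101 1.737 1.787]
tool x [-0.4214 -0.0322 -0.9063] y [ 0.091  -0.9958 -0.0069] z [-0.9023 -0.0854  0.4226]
```

View pics/g1.png

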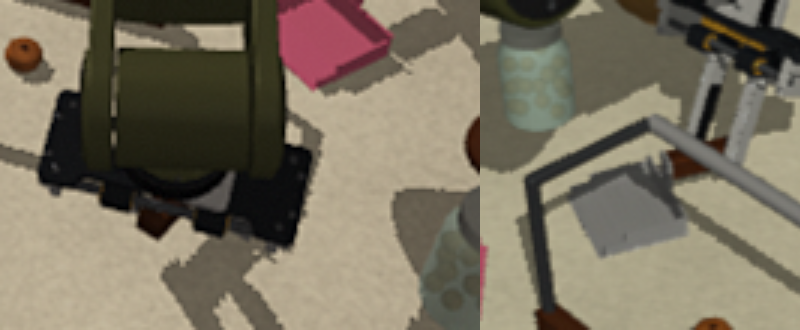

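jog_arm([
  [0.014,0,-0.006],
  [0,0,0],
  [0,0,0],
  [0,0,0],
  [0,0,0],
], spin=[0,0,0,0,0], hand=[-0.4,-1,-1,-1,-1])

```text
time: 14.8
ee_pos: [0.7072, 0.2758, 0.2039]
orientation: [-0.036, -0.537, -0.028, 0.842]
wrist_force: [0.4, 0.2, -1.2]
grip_width: 0.0218
```

```bash
python3 -c "from h import *;st()"
```

```text
t14.80 tcp [0.7072 0.2758 0.2039] grasp [0.6314 0.2701 0.0403] w0.0218 F [ 0.4  0.2 -1.2] j [0.314 1.052 0.799 0.101 1.714 1.785]
tool x [-0.42   -0.0317 -0.907 ] y [ 0.0908 -0.9958 -0.0073] z [-0.903  -0.0854  0.4211]
```

jog_arm([
  [-0.018,0,0.008],
  [-0.018,0,0.008],
  [-0.01,0.02,-0.036],
  [-0.008,0.045,-0.018],
  [0,0.046,-0.003],
], spin=[0,0,0,0,0], hand=[-1,-1,-1,-1,-1])

```text
time: 15.3
ee_pos: [0.776, 0.1749, 0.2407]
orientation: [-0.04, -0.536, -0.03, 0.843]
wrist_force: [0.9, 0.7, -2.8]
grip_width: 0.0219
```

```bash
python3 - <<'E'
from h import *
st();S=env.capture("scene");D=env.capture("side")
print("brush",onz(S,305,325,0).round(3),onz(S,252,312,0).round(3))
a=cv2.resize(S["color"][210:330,300:500],None,fx=2.5,fy=2.5);b=cv2.resize(D["color"][170:330,190:350],None,fx=2.5,fy=2.5)
cv2.imwrite("pics/g2.png",np.hstack([cv2.copyMakeBorder(a,0,100,0,0,0),b])[:, :900][:, :800][...,::-1]); 
E
```

```text
t15.30 tcp [0.776  0.1749 0.2407] grasp [0.6999 0.1685 0.0772] w0.0219 F [ 0.9  0.7 -2.8] j [0.172 1.138 0.552 0.039 1.887 1.645]
tool x [-0.4215 -0.0356 -0.9061] y [ 0.1    -0.995  -0.0074] z [-0.9013 -0.0937  0.423 ]
brush [ 0.753  0.019 -0.   ] [ 0.771 -0.115  0.   ]
```

View pics/g2.png

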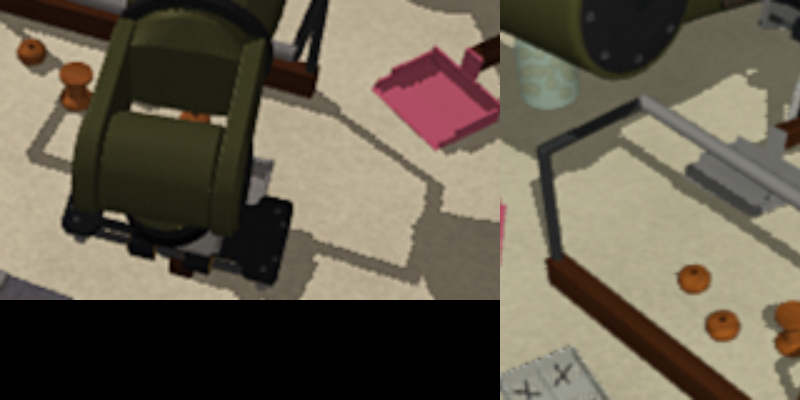

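jog_arm([
  [0.003,0.046,0.006],
  [0.003,0.046,0.006],
  [0.003,0.046,0.006],
  [0.003,0.046,0.006],
  [0.003,0.046,0.006],
], spin=[0,0,0,0,0], hand=[-1,-1,-1,-1,-1])

```text
time: 15.9
ee_pos: [0.7639, -0.0606, 0.2454]
orientation: [-0.04, -0.538, -0.03, 0.841]
wrist_force: [0.5, 0.3, -2.3]
grip_width: 0.0217
```

jog_arm([
  [0.002,0.03,0.004],
  [0.01,0,0],
], spin=[0,0], hand=[-1,-1])

```text
time: 16.1
ee_pos: [0.7576, -0.0988, 0.2406]
orientation: [-0.037, -0.541, -0.027, 0.84]
wrist_force: [0.9, -0.4, -1.8]
grip_width: 0.0217
```

```bash
python3 - <<'E'
from h import *
D=env.capture("side")
print("lip prev",onz(D,265.2,238.8,.037).round(3),onz(D,290,254.8,.037).round(3))
s,p,R=st(); 
b=cv2.resize(D["color"][220:380,240:440],None,fx=3,fy=3,interpolation=cv2.INTER_CUBIC)
cv2.imwrite("pics/g3.png",b[...,::-1])
E
```

```text
lip prev [0.576 0.217 0.037] [0.579 0.12  0.037]
t16.15 tcp [ 0.7571 -0.0969  0.2381] grasp [ 0.6822 -0.1029  0.074 ] w0.0217 F [ 1.   0.5 -3.1] j [-0.166  1.029  0.76  -0.103  1.77   1.311]
tool x [-0.4151 -0.0331 -0.9092] y [ 0.0936 -0.9956 -0.0065] z [-0.905  -0.0878  0.4164]
```

View pics/g3.png

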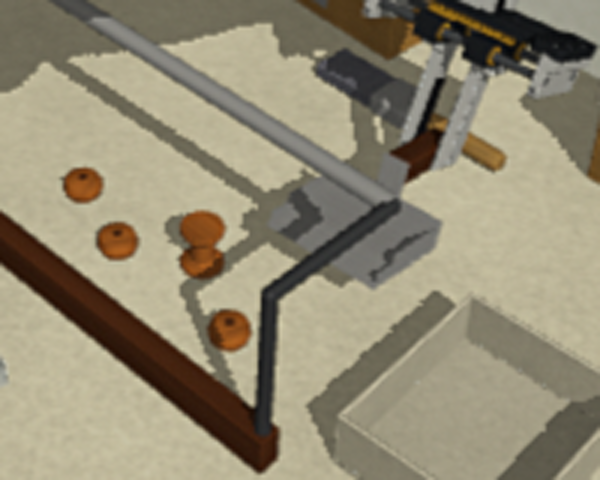

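```bash
python3 - <<'E'
from h import *
D=env.capture("side")
for u,v in((271,214),(375,287),(441,225)): print(onz(D,u/3+240,v/3+220,.034).round(3))
print("bead",onz(D,230/3+240,331/3+220,.009).round(3),"spool",onz(D,202/3+240,228/3+220,.042).round(3), onz(D,202/3+240,270/3+220,.006).round(3))
E
```

```text
[ 0.56  -0.047  0.034]
[ 0.561 -0.158  0.034]
[ 0.651 -0.148  0.034]
bead [ 0.466 -0.1    0.009] spool [ 0.503 -0.028  0.042] [ 0.496 -0.036  0.006]
```

jog_arm([
  [0.015,0.006,-0.007],
  [0.015,0.006,-0.007],
  [0,0,0],
], spin=[0,0,0], hand=[-1,-1,-1])

```text
time: 16.5
ee_pos: [0.7595, -0.1032, 0.2035]
orientation: [-0.04, -0.539, -0.03, 0.841]
wrist_force: [0.5, -0.7, -0.4]
grip_width: 0.0215
```

```bash
python3 -c "from h import *;st()"
```

```text
t16.50 tcp [ 0.7595 -0.1032  0.2035] grasp [ 0.6846 -0.1095  0.0395] w0.0215 F [ 0.5 -0.7 -0.4] j [-0.173  1.074  0.758 -0.108  1.726  1.302]
tool x [-0.4153 -0.0352 -0.909 ] y [ 0.0997 -0.995  -0.007 ] z [-0.9042 -0.0935  0.4167]
```

jog_arm([
  [0.0102,-0.001,0.02],
  [0.0102,-0.001,0.02],
  [0.0102,-0.001,0.02],
  [0.0102,-0.001,0.02],
  [0,0,0],
], spin=[0,0,0,0,0], hand=[-1,-1,-1,-1,-1])

```text
time: 17.0
ee_pos: [0.6687, -0.1045, 0.2019]
orientation: [-0.043, -0.541, -0.03, 0.839]
wrist_force: [1.1, 0.1, -1.3]
grip_width: 0.0217
```

```bash
python3 -c "from h import *;st()"
```

```text
t17.00 tcp [ 0.6687 -0.1045  0.2019] grasp [ 0.5946 -0.1115  0.0376] w0.0217 F [ 1.1  0.1 -1.3] j [-0.197  0.855  1.169 -0.119  1.527  1.298]
tool x [-0.4107 -0.039  -0.9109] y [ 0.1049 -0.9945 -0.0047] z [-0.9057 -0.0975  0.4125]
```

jog_arm([
  [0.0055,-0.001,0.0115],
  [0.0055,-0.001,0.0115],
  [0.0055,-0.001,0.0115],
  [0.0055,-0.001,0.0115],
  [0,0,0],
], spin=[0,0,0,0,0], hand=[-1,-1,-1,-1,-1])

```text
time: 17.5
ee_pos: [0.6233, -0.1034, 0.205]
orientation: [-0.045, -0.549, -0.03, 0.834]
wrist_force: [0.7, 0.2, -2.2]
grip_width: 0.0216
```

```bash
python3 - <<'E'
from h import *
st();D=env.capture("side");b=cv2.resize(D["color"][220:380,240:440],None,fx=3,fy=3,interpolation=cv2.INTER_CUBIC)
cv2.imwrite("pics/g4.png",b[...,::-1])
E
```

```text
t17.50 tcp [ 0.6233 -0.1034  0.205 ] grasp [ 0.5526 -0.111   0.0392] w0.0216 F [ 0.7  0.2 -2.2] j [-0.208  0.756  1.339 -0.124  1.436  1.294]
tool x [-0.3923 -0.0423 -0.9188] y [ 1.086e-01 -9.941e-01 -7.000e-04] z [-0.9134 -0.1001  0.3946]
```

View pics/g4.png

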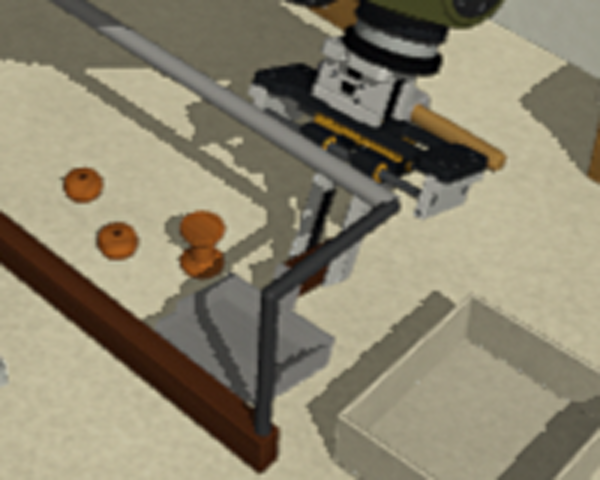

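```bash
python3 - <<'E'
from h import *
D=env.capture("side");S=env.capture("scene");
for P in [(.46,-.1,.012),(.43,-.1,.012),(.47,-.12,.015),(.425,-.1,.009)]: print(P,proj(D,P).round(0),((proj(D,P)-[240,220])*3).round(0))
for n,c,b in(("scene",S,(270,190,420,280)),("side",D,(250,265,345,375))):
    for ce,s in blobs(c,(3,140,60),(16,255,255),8,b)[1]: print(n,ce,s,onz(c,*ce,.009).round(3))
E
```

```text
(0.46, -0.1, 0.012) [315. 331.] [225. 332.]
(0.43, -0.1, 0.012) [305. 338.] [196. 353.]
(0.47, -0.12, 0.015) [324. 333.] [253. 338.]
(0.425, -0.1, 0.009) [304. 340.] [191. 359.]
scene [330.8 212.5] [303 205  61  17 112] [ 0.376 -0.083  0.009]
scene [400.8 231.8] [380 226  40  12  65] [0.371 0.127 0.009]
scene [330.1 243.9] [324 235  13  19 199] [ 0.493 -0.033  0.009]
scene [355.6 244.3] [350 239  12  11  95] [0.466 0.031 0.009]
scene [377.4 257.7] [372 253  12  11 101] [0.489 0.102 0.009]
side [267.2 281.1] [261 276  13  11 112] [0.49  0.105 0.009]
side [306.8 301.2] [300 290  15  23 258] [ 0.514 -0.015  0.009]
side [278.8 299.8] [273 294  13  12 122] [0.467 0.034 0.009]
side [290.6 335.3] [250 301  82  73 642] [ 0.413 -0.071  0.009]
```

```bash
python3 - <<'E'
from h import *
for n in("side","wrist","scene"):
    c=env.capture(n)
    for ce,s in blobs(c,(6,150,95),(16,255,255),6)[1]:
        P=onz(c,*ce,.012)
        if .38<P[0]<.62 and -.25<P[1]<.2: print(n,ce,s,P.round(3), c["color"][int(ce[1]),int(ce[0])])
E
```

```text
side [267.4 281.3] [262 276  12  11 103] [0.487 0.102 0.012] [152  85  29]
side [306.6 299.9] [300 291  15  21 212] [ 0.514 -0.014  0.012] [124  69  24]
side [278.8 299.9] [273 294  13  12 113] [0.465 0.031 0.012] [139  77  27]
wrist [175.9 307.9] [ 147  291   53   44 1056] [ 0.517 -0.03   0.012] [98 57 31]
wrist [115.1 353.8] [  62  334  107   41 2387] [0.466 0.016 0.012] [134  79  44]
scene [330.  239.1] [324 235  13   9  97] [ 0.479 -0.04   0.012] [131  72  33]
scene [355.5 242.9] [350 239  12   8  61] [0.464 0.03  0.012] [57 29 16]
scene [327.3 250. ] [325 246   6   8  25] [ 0.519 -0.029  0.012] [149  81  38]
scene [377.2 256.5] [372 253  12   8  66] [0.487 0.101 0.012] [92 49 22]
```

```bash
python3 - <<'E'
from h import *
S=env.capture("scene");W=env.capture("wrist");D=env.capture("side")
a=cv2.resize(S["color"][180:280,260:400],(400,286));b=cv2.resize(D["color"][285:375,270:396],(400,286),interpolation=cv2.INTER_CUBIC)
w=cv2.resize(W["color"],(400,300)); 
im=np.zeros((600,800,3),np.uint8); im[:286,:400]=a; im[:286,400:]=b; im[300:,:400]=w; im[300:,400:]=cv2.resize(W["color"][240:420,200:440],(400,300))
cv2.imwrite("pics/m1.png",cv2.convertScaleAbs(im,alpha=1.4)[...,::-1])
E
```

```text
(no output)
```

View pics/m1.png

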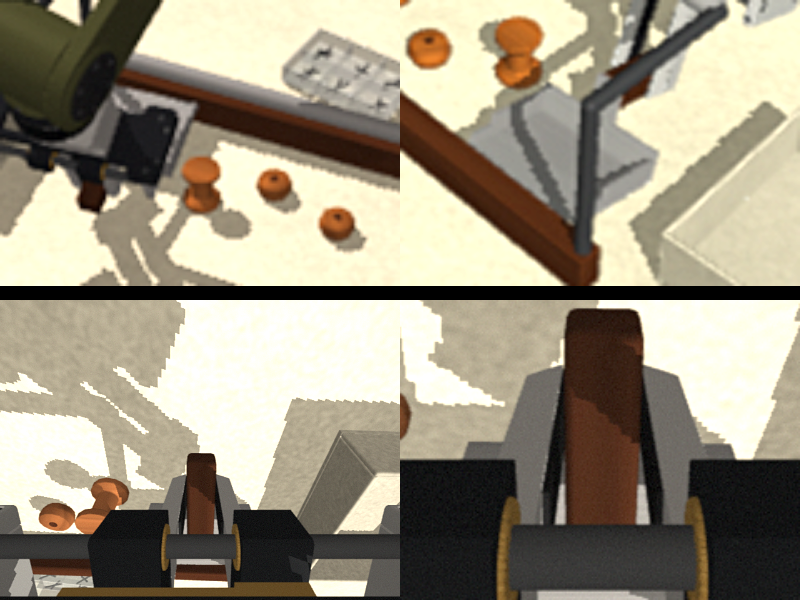

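```bash
python3 - <<'E'
from h import *
for n in("side","scene"):
    c=env.capture(n)
    for ce,s in blobs(c,(5,150,60),(17,255,255),10)[1]:
        P=onz(c,*ce,.009)
        if .1<P[0]<.9 and -.5<P[1]<.5: print(n,ce,s,P.round(3))
D=env.capture("side"); print(proj(D,(.405,-.1,.035)),proj(D,(.422,-.1,.018)),proj(D,(.422,-.13,.018)))
sub=D["color"][325:365,285:345]; hs=cv2.cvtColor(sub,cv2.COLOR_RGB2HSV)
for r in range(0,40,2): print(''.join('#' if (h[1]>120 and h[2]>70) else 'b' if h[1]>120 else '.' for h in hs[r]))
E
```

```text
side [353.2 223.7] [345 219  14  10  60] [0.837 0.132 0.009]
side [490.8 294.7] [ 436  257  110   74 1628] [ 0.865 -0.306  0.009]
side [274.3 322.5] [211 273 121 103 883] [ 0.411 -0.016  0.009]
side [267.4 281.1] [262 276  12  11 107] [0.49  0.105 0.009]
side [306.9 301.1] [300 291  15  22 250] [ 0.514 -0.015  0.009]
side [278.7 299.9] [273 295  13  11 116] [0.467 0.034 0.009]
side [503.2 381.8] [ 484  359   39   47 1158] [ 0.649 -0.461  0.009]
scene [166.9 220.7] [154 205  27  33 530] [ 0.598 -0.499  0.009]
scene [329.8 212.3] [303 205  59  17 105] [ 0.376 -0.086  0.009]
scene [369.5 223. ] [365 222  10   3  10] [0.372 0.035 0.009]
scene [401.4 232. ] [377 225  45  14  78] [0.371 0.129 0.009]
scene [330.1 243.9] [324 235  13  19 199] [ 0.493 -0.033  0.009]
scene [355.7 244.3] [350 239  12  11  94] [0.466 0.031 0.009]
scene [377.5 257.7] [372 253  12  11  99] [0.489 0.102 0.009]
scene [266.5 314.6] [249 307  36  17 136] [ 0.769 -0.075  0.009]
[296.75203719 336.29349934] [302.52096433 337.63114473] [311.88757054 345.332042  ]
...........................................................
[... 460 characters left out ...]
.............................
bbbbbbbbbbbbbbbbbbbbbbb.....................................
..bbbbbbbbbbbbbbbbbbbbbbbb..................................
.....bbbbbbbbbbbbbbbbbbbbbbb................................
.......bbbbbbbbbbbbbbbbbbbbbbb#.............................
.........bbbbbbbbbbbbbbbbbbbbbbbb...........................
............bbbbbbbbbbbbbbbbbbbbbbbb........................
..............bbbbbbbbbbbbbbbbbbbbbbbb......................
.................bbbbbbbbbbbbbbbbbbbbbbb....................
...................bbbbbbbbbbbbbbbbbbbbb....................
......................bbbbbbbbbbbbbbbbbb....................
........................bbbbbbbbbbbbbbbb.....bb#............
```

```bash
python3 - <<'E'
from h import *
D=env.capture("side");sub=D["color"][285:360,285:365]
for r in range(0,75,2): print('%3d '%(285+r)+''.join('#' if (int(p[0])-int(p[2])>45 and p[0]>75) else 'b' if int(p[0])-int(p[2])>18 and p[0]<85 else 'k' if p.max()<60 else 'g' if int(p[0])-int(p[2])<16 else '.' for p in sub[r]))
for P in [(.42,-.16,.012),(.42,-.06,.012),(.49,-.16,.012),(.49,-.06,.012),(.48,-.11,.012)]: print(P,proj(D,P).round(0))
E
```

```text
285 ..........................................................ggggkkkkg......ggggggg
287 .........................................................gggggkkkk......gggggggg
289 ........................................................gggggkkkk......ggggggggk
291 ..................##########............................ggggkkkk......ggggggggkk
293 ...............###############.........................gggggkkk.......gggggkkkkk
295 ...............################........................ggggkkkk......gggkkkkkkkk
297 #..............###############........................gggggkkkg.....gkkkkkkkkg..
299 #...............##############.......................gggggkkkk....gkkkkkkkkg....
301 #.................#########.........................ggggggkkk.kkkkkkkkkkggg.....
303 .................bb##########.......................gggggkbbkkkkkkkkkggggg......
305 ...............##############......................ggg.bbkkkkkkkkkkgggggg.......
307 ...............###############....................bbbbkkkkkkkkkkkgggggggg.......
309 ................#############..................ggggbkkkkkkkkkkbb.ggggggg....
[... 1594 characters left out ...]
.........................
349 .......bbbbbbbbbbbbbbbbbbbbbbbbbgggggggggkkkkkgggggg............................
351 .........bbbbbbbbbbbbbbbbbbbbbbbbbggggggkkkkkkgg................................
353 ............bbbbbbbbbbbbbbbbbbbbbbbbkgggkkkkkg..................................
355 ..............bbbbbbbbbbbbbbbbbbbbbbbbbgkkkkk...................................
357 ................bbbbbbbbbbbbbbbbbbbbbbbbkkkkkg..................................
359 ...................bbbbbbbbbbbbbbbbbbbbbkkkkk...................................
(0.42, -0.16, 0.012) [321. 356.]
(0.42, -0.06, 0.012) [290. 330.]
(0.49, -0.16, 0.012) [343. 339.]
(0.49, -0.06, 0.012) [312. 315.]
(0.48, -0.11, 0.012) [324. 329.]
```

```bash
python3 - <<'E'
from h import *
D=env.capture("side");S=env.capture("scene")
def tri(a,b):
    (o1,d1),(o2,d2)=ray(D,*a),ray(S,*b); A=np.c_[d1,-d2]; t=np.linalg.lstsq(A,o2-o1,rcond=None)[0]; p,q=o1+d1*t[0],o2+d2*t[1]; return ((p+q)/2).round(3),np.linalg.norm(p-q).round(4)
print(tri((314.5,311),(316,244.7)))
for z in (.0,.01,.02,.03,.04): print(z,"D backleft",onz(D,315,311,z).round(3),"D backright",onz(D,350,333,z).round(3),"S frontleft",onz(S,329,214.5,z).round(3))
sub=S["color"][195:260,290:345]
for r in range(0,65,2): print('%3d '%(195+r)+''.join('#' if (int(p[0])-int(p[2])>45 and p[0]>75) else 'b' if int(p[0])-int(p[2])>18 and p[0]<85 else 'k' if p.max()<60 else 'g' if int(p[0])-int(p[2])<16 else '.' for p in sub[r]))
E
```

```text
(array([ 0.507, -0.06 ,  0.011]), np.float64(0.0157))
0.0 D backleft [ 0.512 -0.046  0.   ] D backright [ 0.522 -0.151  0.   ] S frontleft [ 0.377 -0.089  0.   ]
0.01 D backleft [ 0.505 -0.053  0.01 ] D backright [ 0.515 -0.157  0.01 ] S frontleft [ 0.387 -0.084  0.01 ]
0.02 D backleft [ 0.498 -0.061  0.02 ] D backright [ 0.508 -0.163  0.02 ] S frontleft [ 0.397 -0.08   0.02 ]
0.03 D backleft [ 0.49  -0.068  0.03 ] D backright [ 0.5   -0.169  0.03 ] S frontleft [ 0.407 -0.075  0.03 ]
0.04 D backleft [ 0.483 -0.075  0.04 ] D backright [ 0.493 -0.174  0.04 ] S frontleft [ 0.417 -0.07   0.04 ]
195 bkkkkkkkkkkkkkkkkk.....................................
197 kkkkkkkkkkkkkkkkk......................................
199 kkkkkkkkkkkkkkkkgggg...................................
201 kkkkkkkkkkkkkkkggggggggggggg...........................
203 kkkkkkkkkkkkkkggggggggggggggggggggg....................
205 kkkkkkkkkkkkbbbbbbbkgggggggggggggggggggggg.............
207 kkkkkkkkkkkbbbbbbbbbbbbbbbbkgggggggggggggggggggggg.....
209 kkkkkkkkkkkbbbbbbbbbbbbbbbbbbbbbbb.gggggggggggggggggggg
211 kkkkkkkkkggggggggg
[... 777 characters left out ...]
kkkkkkkkkkkkkggkg..#############........
239 kkkkkbbkkkkg..kkkkkkkkkkkkkkgkg..###############.......
241 kkkkkbbkkkkkkkkkkkkkkkkkkkkggg....#############........
243 kkkkkkkggggkgggkkkkkkkkkkk..........#########..........
245 bbbbbbkggggk........ggkkkg..........##bb#bbb##.........
247 bbbbbbkkggkg.........ggk...........b##b####bb##........
249 bbbbbkk................g..........b##########bb........
251 bbbbbk.............................###########b........
253 .bkkk.....................b.........bb######...........
255 .......................................................
257 .......................................................
259 .......................................................
```

jog_arm([
  [-0.015,0,0.007],
  [-0.015,0,0.007],
  [-0.0088,0.0022,-0.0205],
  [-0.0088,0.0022,-0.0205],
  [-0.0088,0.0022,-0.0205],
], spin=[0,0,0,0,0], hand=[-1,-1,-1,-1,-1])

```text
time: 18.75
ee_pos: [0.692, -0.1021, 0.2397]
orientation: [-0.045, -0.547, -0.031, 0.836]
wrist_force: [0.8, 0.6, -1.6]
grip_width: 0.0216
```

```bash
python3 - <<'E'
from h import *
st();D=env.capture("side");sub=D["color"][280:360,285:365]
for r in range(0,80,2): print('%3d '%(280+r)+''.join('#' if (int(p[0])-int(p[2])>45 and p[0]>75) else 'b' if int(p[0])-int(p[2])>18 and p[0]<85 else 'k' if p.max()<60 else 'g' if int(p[0])-int(p[2])<16 else '.' for p in sub[r]))
E
```

```text
t18.75 tcp [ 0.692  -0.1021  0.2397] grasp [ 0.6202 -0.1096  0.0744] w0.0216 F [ 0.8  0.6 -1.6] j [-0.187  0.858  1.067 -0.115  1.613  1.292]
tool x [-0.3981 -0.0414 -0.9164] y [ 0.1091 -0.994  -0.0025] z [-0.9108 -0.101   0.4002]
280 ..................................................................gggggggggggggg
282 ....................................................................gggggggggggg
284 ....................................................................gggggggggggg
286 ....................................................g...............gggggggggggg
288 ...................................................gggggg..........ggggggggggbgg
290 ...................#######.....................ggggggggggggg.......ggggggggg.bkk
292 ................#############..............ggggggggggggggggggggg..gggggggggkkkkk
294 ...............###############.........ggggggggggggggggggggggggggggggggggkkkkkkk
296 ...............###############......ggggggggggggggggggggggggggggggggggkkkkkkkkkg
298 #...............##############.....ggggggggggggggggggggggggggggggggkkkkkkkkkg...
300 #..............
[... 1830 characters left out ...]
....................
344 bbbbbbbbbbbbbbbbbbbbbbbb.................kkkkk..................................
346 ...bbbbbbbbbbbbbbbbbbbbbbb...............kkkkk..................................
348 .....bbbbbbbbbbbbbbbbbbbbbbbbb...........kkkkk..................................
350 ........bbbbbbbbbbbbbbbbbbbbbbbb.........kkkkk..................................
352 ..........bbbbbbbbbbbbbbbbbbbbbbbbb......kkkkg..................................
354 .............bbbbbbbbbbbbbbbbbbbbbbbb....kkkkg..................................
356 ...............bbbbbbbbbbbbbbbbbbbbbbbbbkkkkkg..................................
358 ..................bbbbbbbbbbbbbbbbbbbbbkkkkkk...................................
```

jog_arm([
  [-0.009,0.006,-0.021],
  [-0.009,0.006,-0.021],
  [0.013,0,-0.006],
  [0.013,0,-0.006],
  [0.008,0,-0.003],
], spin=[0,0,0,0,0], hand=[-1,-1,-1,-1,-1])

```text
time: 19.3
ee_pos: [0.7426, -0.1077, 0.2016]
orientation: [-0.046, -0.546, -0.032, 0.836]
wrist_force: [4.3, 0.3, 8.0]
grip_width: 0.0219
```

```bash
python3 -c "from h import *;st()"
```

```text
t19.30 tcp [ 0.7426 -0.1077  0.2016] grasp [ 0.6705 -0.1153  0.0364] w0.0219 F [4.3 0.3 8. ] j [-0.182  1.027  0.85  -0.114  1.663  1.29 ]
tool x [-0.3998 -0.0417 -0.9157] y [ 0.1107 -0.9939 -0.003 ] z [-0.9099 -0.1025  0.4019]
```

jog_arm([
  [0,0,0],
  [0,0,0],
  [-0.008,0,0.004],
  [-0.002,0,0],
  [0,0,0],
], spin=[0,0,0,0,0], hand=[-0.2,-0.2,-0.2,-0.2,-0.2])

```text
time: 19.8
ee_pos: [0.7419, -0.1076, 0.2139]
orientation: [-0.045, -0.545, -0.032, 0.837]
wrist_force: [-0.4, 0.2, -0.1]
grip_width: 0.0379
```

```bash
python3 - <<'E'
from h import *
st();D=env.capture("side");sub=D["color"][260:340,295:385]
for r in range(0,80,2): print('%3d '%(260+r)+''.join('#' if (int(p[0])-int(p[2])>45 and p[0]>75) else 'b' if int(p[0])-int(p[2])>18 and p[0]<85 else 'k' if p.max()<60 else 'g' if int(p[0])-int(p[2])<16 else '.' for p in sub[r]))
for u,v in((330,304),(361,320)): print(onz(D,u,v,0).round(3))
E
```

```text
t19.80 tcp [ 0.7419 -0.1076  0.2139] grasp [ 0.6694 -0.1151  0.0489] w0.0379 F [-0.4  0.2 -0.1] j [-0.182  1.012  0.849 -0.115  1.681  1.288]
tool x [-0.4018 -0.0415 -0.9148] y [ 0.1105 -0.9939 -0.0035] z [-0.909  -0.1025  0.404 ]
260 .........................ggggggggggggg....................................gggggggggggkkkb#
262 ............................ggggggggggggg....................................gggggggkkkbb#
264 ................................gggggggggggg..................................ggggggkkg..b
266 ...................................gggggggggggg...............................gggggkkk....
268 ......................................gggggggggggg...........................gggggkkk.....
270 .........................................ggggggggggggg.......................ggggkkkg.....
272 ............................................ggggggggggggg...................gggggkkk......
274 ...............................................ggggggggggggg................ggggkkk.......
276 ..................................................ggggggggggggg............ggggkkkg.bbbbbb
278 ..........
[... 2276 characters left out ...]
..........................kkkkk.............ggggggggggggggggggggggggggggggg.........
328 ................................kkkkk................gggggggggggggggggggggggggg...........
330 ...............................gkkkkk...................ggggggggggggggggggggg.............
332 .....########...................kkkkk.......................ggggggggggggggg...............
334 bb.############................gkkkkg..........................gggggggggg.................
336 bbbb####b######................kkkkkg.............................ggggg...................
338 bbbbbbb#########b..............gkkkk......................................................
[ 0.555 -0.054  0.   ]
[ 0.571 -0.14   0.   ]
```

jog_arm([
  [0.004,0,-0.002],
  [0,0,0],
  [0,0,0],
  [0,0,0],
], spin=[0,0,0,0], hand=[-0.5,-1,-1,-1])

```text
time: 20.25
ee_pos: [0.7422, -0.1076, 0.2096]
orientation: [-0.046, -0.545, -0.031, 0.836]
wrist_force: [0.4, 0.5, 2.2]
grip_width: 0.022
```

```bash
python3 - <<'E'
from h import *
st();D=env.capture("side")
for u,v in((328.5,314),(363,337.5)): print(onz(D,u,v,0).round(3))
for ce,s in blobs(D,(5,150,95),(17,255,255),30,(290,325,325,350))[1]: print("bead",ce,s,onz(D,*ce,.012).round(3))
E
```

```text
t20.25 tcp [ 0.7422 -0.1076  0.2096] grasp [ 0.6699 -0.1152  0.0445] w0.0220 F [0.4 0.5 2.2] j [-0.182  1.017  0.849 -0.115  1.675  1.289]
tool x [-0.4009 -0.0419 -0.9152] y [ 0.1105 -0.9939 -0.0029] z [-0.9094 -0.1023  0.4031]
[ 0.528 -0.075  0.   ]
[ 0.534 -0.18  -0.   ]
bead [305.1 336.5] [298 332  13  12  88] [ 0.432 -0.097  0.012]
```

jog_arm([
  [0.0078,-0.004,0.018],
  [0.0078,-0.004,0.018],
  [0.0078,-0.004,0.018],
  [0.0078,-0.003,0.018],
  [0,0,0],
], spin=[0,0,0,0,0], hand=[-1,-1,-1,-1,-1])

```text
time: 20.8
ee_pos: [0.6598, -0.101, 0.2101]
orientation: [-0.046, -0.546, -0.031, 0.836]
wrist_force: [-0.2, 0.8, -2.4]
grip_width: 0.022
```

```bash
cat >> h.py <<'E'
def asc(c,x0,y0,x1,y1,st_=2):
    sub=c["color"][y0:y1,x0:x1]
    for r in range(0,y1-y0,st_): print('%3d '%(y0+r)+''.join('#' if (int(p[0])-int(p[2])>45 and p[0]>75) else 'b' if int(p[0])-int(p[2])>18 and p[0]<85 else 'k' if p.max()<60 else 'g' if int(p[0])-int(p[2])<16 else '.' for p in sub[r]))
E
python3 -c "
from h import *
st();D=env.capture('side');asc(D,290,300,370,360)"
```

```text
t20.80 tcp [ 0.6598 -0.101   0.2101] grasp [ 0.5878 -0.1087  0.0448] w0.0220 F [-0.2  0.8 -2.4] j [-0.194  0.822  1.206 -0.119  1.51   1.296]
tool x [-0.399  -0.0424 -0.916 ] y [ 0.111  -0.9938 -0.0024] z [-0.9102 -0.1026  0.4012]
300 ............############.............................bbbbbbkkkkkkkkkkggggggg....
302 .............bb#######............................bbbbbbkkkkkkkkkkkbgggggggg....
304 ...........##b##########........................ggg.bbkkkkkkkkkkbb.ggggg........
306 ..........##############..........gg............gggkkkkkkkkkkbb.................
308 ..........##############........gggggggg........kkkkkkkkkkkbb...................
310 ...........############b.....ggggggggggggggg.gkkkkkkkkkkbbb.....................
312 .............#.bbbbb.......ggggggggggggggggkkkkkkkkkkggg........................
314 ........................ggggggggggggggggkkkkkkkkkkgggggg........................
316 ......................ggggggggggggggggkkkkkkkkkkggggggg.........................
318 ....................gggggggggggggggggkkggkkkggggggggggggg.......................
320 ...............
[... 980 characters left out ...]
....................
344 bbbbbbbbbbbbbbbbbbb..........gggggggkkkkkggggggggggggggggg......................
346 bbbbbbbbbbbbbbbbbbbbb...........ggggkkkkkggggggggggggggg........................
348 bbbbbbbbbbbbbbbbbbbbbbbbb..........gkkkkkgggggggggggg...........................
350 ...bbbbbbbbbbbbbbbbbbbbbbbb.........kkkkkggggggggggg............................
352 .....bbbbbbbbbbbbbbbbbbbbbbbbb......kkkkkgggggggg...............................
354 ........bbbbbbbbbbbbbbbbbbbbbbbb...gkkkk....gggg................................
356 ..........bbbbbbbbbbbbbbbbbbbbbbbbbkkkkk........................................
358 .............bbbbbbbbbbbbbbbbbbbbbbkkkkk........................................
```

jog_arm([
  [0.0056,-0.001,0.011],
  [0.0052,-0.001,0.011],
  [0.005,-0.001,0.011],
  [0,0,0],
], spin=[0,0,0,0], hand=[-1,-1,-1,-1])

```text
time: 21.25
ee_pos: [0.6271, -0.1025, 0.2115]
orientation: [-0.047, -0.551, -0.031, 0.833]
wrist_force: [-0.4, 0.8, -1.5]
grip_width: 0.0219
```

```bash
python3 -c "
from h import *
st();D=env.capture('side');asc(D,285,310,360,360)"
```

```text
t21.25 tcp [ 0.6271 -0.1025  0.2115] grasp [ 0.5569 -0.1105  0.0455] w0.0219 F [-0.4  0.8 -1.5] j [-0.206  0.753  1.325 -0.124  1.448  1.292]
tool x [-0.389  -0.0446 -0.9202] y [ 1.119e-01 -9.937e-01  9.000e-04] z [-0.9144 -0.1026  0.3915]
310 ................###########bb...............gg..bbkkkkkkkkkkkbbbgggggg.....
312 ..................#.bbbbb.....gg............gggggkkkkkkkkkbb....g..........
314 .............................gggggg.........gkkkkkkkkkkkbb.................
316 ..........................gggggggggggggg..gkkkkkkkkkkbbb...................
318 ........................ggggggggggggggggggkkkgkkkkgggb.....................
320 .....................gggggggggggggggggggggkkkkkkgggg.......................
322 ...................gggggggggggggggggggggggkkkkkkgggg.......................
324 .................gggggggggggggggggggggggggkkkkkkgggg.......................
326 b.............ggggggggggggggggggggggggggggkkkkkgggggggg....................
328 bbb..........gggggggggggggggggggggggggggggkkkkkggggggggggg.................
330 bbbbbb......ggggggggg.gggggggggggggggggggkkkkkkggggggggg
[... 439 characters left out ...]
bbbbbb####.gggggggggggggggkkkkkgggggggggggggggggg...........
344 bbbbbbbbbbbbbbbbbbbbbbbbbggggggggggggggggkkkkkgggggggggggggggg.............
346 ...bbbbbbbbbbbbbbbbbbbbbbbbbgggggggggggggkkkkkgggggggggggggg...............
348 .....bbbbbbbbbbbbbbbbbbbbbbbbbgggggggggggkkkkkkgggggggggg..................
350 ........bbbbbbbbbbbbbbbbbbbbbbbbbggggggggkkkkkgggggggggg...................
352 ..........bbbbbbbbbbbbbbbbbbbbbbbbbggggggkkkkkkggggggg.....................
354 .............bbbbbbbbbbbbbbbbbbbbbbbbgggkkkkkkggggg........................
356 ...............bbbbbbbbbbbbbbbbbbbbbbbbkkkkkkgggg..........................
358 ..................bbbbbbbbbbbbbbbbbbbbbbkkkkkgg............................
```

jog_arm([
  [0.0036,-0.001,0.008],
  [0.0022,0,0.005],
  [0,0,0],
], spin=[0,0,0], hand=[-1,-1,-1])

```text
time: 21.6
ee_pos: [0.6173, -0.1031, 0.2146]
orientation: [-0.048, -0.557, -0.03, 0.828]
wrist_force: [-12.7, 1.5, -2.8]
grip_width: 0.0218
```

```bash
python3 -c "
from h import *
st();D=env.capture('side');asc(D,285,320,340,360)"
```

```text
t21.60 tcp [ 0.6173 -0.1031  0.2146] grasp [ 0.5498 -0.1115  0.0475] w0.0218 F [-12.7   1.5  -2.8] j [-0.21   0.728  1.361 -0.126  1.421  1.291]
tool x [-0.3743 -0.0469 -0.9261] y [ 0.1126 -0.9936  0.0048] z [-0.9204 -0.1025  0.3772]
320 .....................gggggggggggggggggggggkkkkkkggg....
322 ...................gggggggggggggggggggggggkkkkkkggg....
324 .................gggggggggggggggggggggggggkkkkkkggg....
326 b.............ggggggggggggggggggggggggggggkkkkkggggg...
328 bbbb........ggggggggggggggggggggggggggggggkkkkkgggggggg
330 bbbbbb......gggggggggggggggggggggggggggggkkkkkkgggggggg
332 bbbbbbbbb.gggb#########.gggggggggggggggggkkkkkkgggggggg
334 bbbbbbbbbbbb#############bgggggggggggggggkkkkkkgggggggg
336 bbbbbbbbbbbbbb############gggggggggggggggkkkkkkgggggggg
338 bbbbbbbbbbbbbbbb##########bggggggggggggggkkkkkggggggggg
340 bbbbbbbbbbbbbbbbbbb#######gggggggggggggggkkkkkggggggggg
342 bbbbbbbbbbbbbbbbbbbbb####ggggggggggggggggkkkkkggggggggg
344 bbbbbbbbbbbbbbbbbbbbbbbbbggggggggggggggggkkkkkggggggggg
346 ...bbbbbbbbbbbbbbbbbbbbbbbbbgggggggggggggkkkkkggggggggg
348 .....bbbbbbbbbbbbbbbbbbbbbbbbbgggggggggggkkkkkggggggggg
350 ........bbbbbbbbbbbbbbbbbbbbbbbbbggggggggkkkkkkgggggggg
352 ..........bbbbbbbbbbbbbbbbbbbbbbbbbggggggkkkkkggggggg..
354 .............bbbbbbbbbbbbbbbbbbbbbbbbgggkkkkkkggggg....
356 ...............bbbbbbbbbbbbbbbbbbbbbbbbkkkkkkgggg......
358 ..................bbbbbbbbbbbbbbbbbbbbbbkkkkkgg........
```

jog_arm([
  [-0.013,0,0.004],
  [-0.016,0,0.002],
  [-0.016,0,0],
  [0,0,0],
], spin=[0,0,0,0], hand=[-1,-1,-1,-1])

```text
time: 22.05
ee_pos: [0.6279, -0.1019, 0.2526]
orientation: [-0.047, -0.548, -0.031, 0.835]
wrist_force: [-1.0, 0.0, -1.9]
grip_width: 0.0216
```

```bash
python3 -c "
from h import *
st();D=env.capture('side');asc(D,285,285,360,355)"
```

```text
t22.05 tcp [ 0.6279 -0.1019  0.2526] grasp [ 0.5566 -0.1099  0.087 ] w0.0216 F [-1.   0.  -1.9] j [-0.205  0.703  1.305 -0.124  1.524  1.284]
tool x [-0.3951 -0.0442 -0.9176] y [ 1.118e-01 -9.937e-01 -3.000e-04] z [-0.9118 -0.1027  0.3975]
285 ......................................................gggggkbbbbbbbbbgggggg
287 ......................................................ggg.bbbbbbbbbbggggggg
289 .....................................................gggbbbbbbbbbbbkggggggg
291 ..................##########..........................bbbbbbbbbbbbkgggggggg
293 ...............###############......................bbbbbbbbbbbbbkggggggggg
295 ...............################...................bbbbbbbbbbbbbbkgggggggkkk
297 #..............###############..................bbbbbbbbbbbbbbbbbggggkkkkkk
299 #...............#############.................bbbbbbbbbbbbbbbb...gkkkkkkkkk
301 #.................#########..................bbbbbbbbbbbbbbb....kkkkkkkkg..
303 .................bb##########.gg..........ggggkbbbbbbbbbbbbbgkkkkkkkkg.....
305 ...............##########bb##.gggggg......ggggggkkbbbbbb
[... 1239 characters left out ...]
##########.gggggggggggggggkkkkkggggggggggggggg..............
339 bbbbbbbbbbbbbbbbb######.gggggggggggggggggkkkkkgggggggggggggg...............
341 bbbbbbbbbbbbbbbbbbbbbggggggggggggggggggggkkkkkgggggggggggg.................
343 bbbbbbbbbbbbbbbbbbbbbbb.gggggggggggggggggkkkkkkggggggggg...................
345 ..bbbbbbbbbbbbbbbbbbbbbbbbgggggggggggggggkkkkkgggggggg.....................
347 ....bbbbbbbbbbbbbbbbbbbbbbbb.ggggggggggggkkkkkggggggg......................
349 .......bbbbbbbbbbbbbbbbbbbbbbbb.gggggggggkkkkkggggg........................
351 .........bbbbbbbbbbbbbbbbbbbbbbbbbgggggggkkkkkggg..........................
353 ............bbbbbbbbbbbbbbbbbbbbbbbbkggggkkkkkg............................
```

jog_arm([
  [-0.005,0.001,-0.01],
  [-0.009,0.002,-0.019],
  [-0.012,0.003,-0.027],
  [-0.012,0.003,-0.027],
  [-0.012,0.003,-0.027],
], spin=[0,0,0,0,0], hand=[-1,-1,-1,-1,-1])

```text
time: 22.6
ee_pos: [0.7504, -0.1006, 0.2483]
orientation: [-0.046, -0.545, -0.032, 0.836]
wrist_force: [-0.6, 1.5, -1.7]
grip_width: 0.0215
```

jog_arm([
  [-0.008,0,-0.018],
  [-0.003,-0.01,-0.008],
  [0,-0.02,0],
  [0,-0.03,0],
  [0,-0.03,0],
], spin=[0,0,0,0,0], hand=[-1,-1,-1,-1,-1])

```text
time: 23.1
ee_pos: [0.7698, -0.0074, 0.2388]
orientation: [-0.044, -0.542, -0.031, 0.838]
wrist_force: [-0.1, -0.0, -3.1]
grip_width: 0.0215
```

```bash
python3 -c "
from h import *
st();D=env.capture('side')
for ce,s in blobs(D,(5,150,95),(17,255,255),30,(255,235,370,350))[1]: print(ce,s,onz(D,*ce,.012).round(3),onz(D,*ce,.06).round(3))"
```

```text
t23.10 tcp [ 0.7698 -0.0074  0.2388] grasp [ 0.6962 -0.0146  0.0742] w0.0215 F [-0.1 -0.  -3.1] j [-0.052  1.048  0.722 -0.062  1.788  1.411]
tool x [-0.4077 -0.04   -0.9123] y [ 0.1067 -0.9943 -0.0041] z [-0.9069 -0.099   0.4096]
[267.3 281.3] [262 276  12  11 103] [0.487 0.102 0.012] [0.454 0.059 0.06 ]
[306.7 299.8] [300 291  15  21 209] [ 0.515 -0.014  0.012] [ 0.48 -0.05  0.06]
[278.8 299.9] [273 294  13  12 112] [0.465 0.031 0.012] [ 0.433 -0.008  0.06 ]
[305.8 336.6] [300 330  12  14  88] [ 0.433 -0.099  0.012] [ 0.403 -0.13   0.06 ]
```

```bash
python3 -c "
from h import *
D=env.capture('side');print(proj(D,(.557,-.027+.052,.029)),proj(D,(.557,-.027-.052,.029)));asc(D,300,245,385,325)"
```

```text
[308.61583759 278.75594458] [338.69244349 300.27336669]
245 ggggggggg.....................................kkgggg.bbbbbbbbgggggggggg..............
247 gggggggggggg....................................gg.bbbbbbbbb.gggggggggggggg..........
249 ...gggggggggggg.................................bbbbbbbbbbbbggggggggggggggggggg......
251 ......gggggggggggg............................bbbbbbbbbbbbbggggggggggggggggggggggg...
253 .........gggggggggggg.......................bbbbbbbbbbbbbbggggggggggggggggggggggggg..
255 ............ggggggggggggg.................bbbbbbbbbbbbbbbbggggggggggggggggggg.###....
257 ................gggggggggggg............bbbbbbbbbbbbbbb..........gggggggggggg########
259 ...................ggggggggggggg......ggg..bbbbbbbbbb...............ggggggggg########
261 .....................ggggggggggggggg..ggggggg..bbbb....................gggg....b#####
263 ........................gggggggggggggggggggggggbb.................................b##
265 .......................gggggggggggggggggggggggg......................................
267 .....................gggggggggggggggggggggggggg...
[... 1855 characters left out ...]
......................gkkkkkkkkg......................................
311 ..#####bbbbbb.....................gkkkkkkkkg.........................................
313 ................................kkkkkkkkk............................................
315 .............................kkkkkkkkkg..............................................
317 ...........................gkkkkkkkg.................................................
319 ...........................kkkkkk....................................................
321 ...........................kkkkk.....................................................
323 ...........................kkkkk.....................................................
```

jog_arm([
  [0,-0.03,0],
  [0,-0.03,0],
  [0,-0.026,0],
  [0.012,0,-0.005],
  [0.012,0,-0.005],
], spin=[0,0.03,0.03,0,0], hand=[-1,-1,-1,-1,-1])

```text
time: 23.7
ee_pos: [0.7571, 0.0861, 0.2133]
orientation: [-0.029, -0.544, -0.006, 0.839]
wrist_force: [1.5, -1.1, 1.4]
grip_width: 0.0217
```

jog_arm([
  [0,0,0],
  [0,0,0],
  [0,0,0],
  [0.0077,-0.002,0.0172],
  [0,0,0],
], spin=[0,0,0,0,0], hand=[-0.2,-0.2,-0.2,-0.2,-0.2])

```text
time: 24.2
ee_pos: [0.7372, 0.0835, 0.2102]
orientation: [-0.028, -0.542, -0.005, 0.84]
wrist_force: [0.2, -0.6, 0.2]
grip_width: 0.0378
```

```bash
python3 -c "
from h import *
st();D=env.capture('side');asc(D,280,240,360,300)
print([onz(D,u,v,0).round(3).tolist() for u,v in((290,250),(300,260),(320,270),(330,285))])"
```

```text
t24.20 tcp [0.7372 0.0835 0.2102] grasp [0.6631 0.076  0.0459] w0.0378 F [ 0.2 -0.6  0.2] j [ 0.065  1.     0.881 -0.015  1.687  1.588]
tool x [-0.4109 -0.0415 -0.9108] y [ 0.0534 -0.9983  0.0214] z [-0.9101 -0.0398  0.4124]
240 .........gggggggggggg..............ggggkkkk.bbbbbbkgggggggg........ggggggggggggg
242 ............gggggggggggg..........ggggkkkbbbbbbbbbgggggggg.......ggggggggggggggg
244 ...............gggggggggggg......gggggbbbbbbbbbbbbgggggggg.......ggggggggggggggg
246 ..................ggggggggggggg...gbbbbbbbbbbbbbbgggggggg...........ggkkgggggggg
248 .....................gggggggggggggbbbbbbbbbbbbbbgggggggg...............ggkkggggg
250 .........................gggggggggggg.bbbbbbbbbkgggggggg..................gkkkgg
252 ..................gg......gggggggggggggg.bbbbbbgggggggg......................ggg
254 .................ggggggg.....gggggggggggggggg..ggggggg..........................
256 ..............ggggggggggggg..gggggggggggggggggggg...............................
258 ..........ggggggggggggggggggggggggggggggggggggggg...............................
260 .......gggggggggggggg
[... 1060 characters left out ...]
.................gg
286 ................ggggggggggggggggg...............................................
288 ...................ggggggggggg..................................................
290 .....................ggg.######.................................................
292 .....................#############..............................................
294 ##..................###############...........................................kk
296 #####...............################.......................................gkkkk
298 ######...............##############.....................................gkkkkkkk
[[0.624, 0.171, 0.0], [0.615, 0.12, -0.0], [0.626, 0.054, 0.0], [0.604, -0.005, 0.0]]
```

jog_arm([
  [0,0,0],
  [0,0,0],
  [0,0,0],
  [0,0,0],
], spin=[0,0,0,0], hand=[-0.5,-1,-1,-1])

```text
time: 24.65
ee_pos: [0.7397, 0.0825, 0.2118]
orientation: [-0.028, -0.543, -0.005, 0.839]
wrist_force: [-1.5, 0.4, 1.0]
grip_width: 0.0218
```

jog_arm([
  [0.0082,-0.0007,0.0182],
  [0.0082,-0.0007,0.0182],
  [0.0082,-0.0007,0.0182],
  [0.0082,-0.0007,0.0182],
  [0.004,0,0.009],
], spin=[0,0,0,0,0], hand=[-1,-1,-1,-1,-1])

```text
time: 25.15
ee_pos: [0.6487, 0.0804, 0.2127]
orientation: [-0.027, -0.546, -0.005, 0.837]
wrist_force: [1.5, 0.2, 0.3]
grip_width: 0.022
```

jog_arm([
  [0.005,-0.0004,0.011],
  [0.005,-0.0004,0.011],
  [0.005,-0.0004,0.011],
  [0,0,0],
], spin=[0,0,0,0], hand=[-1,-1,-1,-1])

```text
time: 25.55
ee_pos: [0.6112, 0.0796, 0.2133]
orientation: [-0.027, -0.547, -0.005, 0.836]
wrist_force: [-1.3, -0.1, -0.5]
grip_width: 0.022
```

```bash
python3 -c "
from h import *
st();D=env.capture('side');asc(D,235,260,325,325)
"
```

```text
t25.55 tcp [0.6112 0.0796 0.2133] grasp [0.5392 0.0725 0.048 ] w0.0220 F [-1.3 -0.1 -0.5] j [ 0.071  0.718  1.385 -0.011  1.452  1.599]
tool x [-0.3991 -0.0395 -0.9161] y [ 0.0515 -0.9985  0.0206] z [-0.9155 -0.039   0.4005]
260 ...............................................gggggkkkkbbkgggggggg..................ggggg
262 ...............................................ggggkkbbbbbggggggggg.....................gg
264 ..............................................ggggbbbbbbbkgggggggg........................
266 ..............................................gbbbbbbbbbbggggggggg........................
268 ...........................................bbbbbbbbbbbbb.ggggggggg........................
270 .........................................bbbbbbbbbbbbbbb.gggggggg.........................
272 ......................................ggg.bbbbbbbbbbbbb.ggggggg...........................
274 ...........................ggg........gggggg.bbbbbbbbbbggggggg............................
276 .........................gggggggg.....ggggggg.bbbbbbb..gg.................................
278 ................
[... 1559 characters left out ...]
...........########bbbbb...........
312 ...........bbbbbbbbbbbbbbbbbbbbbbbggggg..............................bbbbbbb..............
314 ..............bbbbbbbbbbbbbbbbbbbbbb......................................................
316 ................bbbbbbbbbbbbbbbbbbbbbb....................................................
318 ...................bbbbbbbbbbbbbbbbbbbbbb.................................................
320 .....................bbbbbbbbbbbbbbbbbbbbbbb..............................................
322 .......................bbbbbbbbbbbbbbbbbbbbbbb............................................
324 ..........................bbbbbbbbbbbbbbbbbbbbbbb.........................................
```

jog_arm([
  [0.004,0,0.0095],
  [0.003,0,0.008],
  [0.002,0,0.004],
  [0.006,0,0],
  [0.0055,0,-0.002],
], spin=[0,0,0,0,0], hand=[-1,-1,-1,-1,-1])

```text
time: 26.1
ee_pos: [0.598, 0.0768, 0.2154]
orientation: [-0.025, -0.57, -0.005, 0.821]
wrist_force: [4.8, 2.4, 13.6]
grip_width: 0.0217
```

```bash
python3 -c "
from h import *
st();D=env.capture('side');asc(D,235,270,300,320)
"
```

```text
t26.10 tcp [0.598  0.0768 0.2154] grasp [0.5352 0.0702 0.0464] w0.0217 F [ 4.8  2.4 13.6] j [ 0.068  0.68   1.441 -0.013  1.378  1.6  ]
tool x [-0.3481 -0.0363 -0.9367] y [ 0.0473 -0.9987  0.0211] z [-0.9362 -0.037   0.3494]
270 ..........................................bbbbbbbbbbbbbbgggggggg.
272 .......................................gg.bbbbbbbbbbbbb.ggggggg..
274 ............................gg.........ggggg.bbbbbbbbbbgggggggg..
276 ..........................gggggg.......gggggggbbbbbbbbggggggg....
278 .......................ggggggggggggg...gggggggbbbbb..............
280 ....................ggggggggggggggggggggggggggb..................
282 ................gggggggggggggggggggggggggggggg...................
284 .............gggggggggggggggggggggggggggggggg....................
286 ..........ggggggggggggggggggggggggggggggggggggg..................
288 bbb......########.ggggggggggggggggggggggggggggggg................
290 bbbbb..#####bb#####.gggggggggggggggggggggggggggggggg.............
292 bbbbbbbb###########.ggggggggggggggggggggggggggggggggggg..........
294 bbbbbbbbbb##########ggggggggggg
[... 174 characters left out ...]

300 bbbbbbbbbbbbbbbbbbggggggggggb....ggggggggggggggggggggggg.........
302 bbbbbbbbbbbbbbbbbbbbbgggb##########.gggggggggggggggggg...........
304 .bbbbbbbbbbbbbbbbbbbbbbb#####bb#####.gggggggggggggg..............
306 ....bbbbbbbbbbbbbbbbbbbbbb###########ggggggggggg.................
308 ......bbbbbbbbbbbbbbbbbbbbbb#########gggggggg....................
310 .........bbbbbbbbbbbbbbbbbbbbbb####.gggggg.......................
312 ...........bbbbbbbbbbbbbbbbbbbbbbbggggg..........................
314 ..............bbbbbbbbbbbbbbbbbbbbbb.............................
316 ................bbbbbbbbbbbbbbbbbbbbbb...........................
318 ...................bbbbbbbbbbbbbbbbbbbbbb........................
```

jog_arm([
  [-0.008,0.001,-0.0183],
  [-0.008,0.001,-0.0183],
  [-0.008,0.001,-0.0183],
  [-0.001,-0.029,-0.001],
  [-0.001,-0.028,-0.001],
], spin=[0,0,0,0,0], hand=[-1,-1,-1,-1,-1])

```text
time: 26.65
ee_pos: [0.6638, 0.1319, 0.218]
orientation: [-0.024, -0.571, -0.003, 0.82]
wrist_force: [0.4, -0.3, -3.1]
grip_width: 0.0218
```

jog_arm([
  [0,0,0],
  [0,0,0],
  [0,0,0],
  [-0.0042,0,-0.0112],
  [0,0,0],
], spin=[0,0,0,0,0], hand=[-0.2,-0.2,-0.2,-0.2,-0.2])

```text
time: 27.15
ee_pos: [0.6773, 0.1332, 0.2174]
orientation: [-0.024, -0.571, -0.004, 0.82]
wrist_force: [0.3, 0.2, -1.5]
grip_width: 0.0374
```

```bash
python3 -c "
from h import *
st();D=env.capture('side');asc(D,225,240,310,318)
print([onz(D,u,v,0).round(3).tolist() for u,v in((240,270),(250,280),(260,290),(270,280),(260,270),(250,260))])
for ce,s in blobs(D,(5,150,95),(17,255,255),30,(225,270,300,320))[1]: print(ce,s,onz(D,*ce,.012).round(3))
"
```

```text
t27.15 tcp [0.6773 0.1332 0.2174] grasp [0.6148 0.1268 0.0483] w0.0374 F [ 0.3  0.2 -1.5] j [0.14  0.854 1.126 0.013 1.517 1.667]
tool x [-0.3463 -0.0357 -0.9374] y [ 0.0441 -0.9988  0.0217] z [-0.9371 -0.0338  0.3475]
240 ...............................................................gggggggggggggbkggggggg
242 ..............................................................ggggggggggggggggggggggg
244 ................................................................bbbbbkggggggggggggggg
246 ............................................................bbbbbbbbbbbbkgggggggggggg
248 ........................................................bbbbbbbbbbbbbbbbbbbkggggggggg
250 .....................................................gggkkbbbbbbbbbbbbbbbbbgggggggggg
252 ...........................................gg........ggggggkbbbbbbbbbbb....gggggggggg
254 ..........................................gggggggg...gggggggkbbbbbb........gggg......
256 ......................................gggggggggggggg.gggggggbbbb.....................
258 ..................................gggggggggggggggggggggggggggb.....
[... 2108 characters left out ...]
bbbbbbbbbbbbbbbbbbbbb.......................................##########
308 ................bbbbbbbbbbbbbbbbbbbbbb.....................................##########
310 ...................bbbbbbbbbbbbbbbbbbbbbb...................................########b
312 .....................bbbbbbbbbbbbbbbbbbbbbb....................................bbbbbb
314 ........................bbbbbbbbbbbbbbbbbbbbbb.......................................
316 ..........................bbbbbbbbbbbbbbbbbbbbbb.....................................
[[0.471, 0.195, 0.0], [0.466, 0.146, 0.0], [0.461, 0.1, 0.0], [0.504, 0.112, -0.0], [0.51, 0.16, 0.0], [0.516, 0.21, -0.0]]
[262.1 277.8] [252 270  20  17 185] [0.486 0.121 0.012]
```

jog_arm([
  [0,0,0],
  [0,0,0],
  [0,0,0],
  [0,0,0],
], spin=[0,0,0,0], hand=[-0.6,-1,-1,-1])

```text
time: 27.6
ee_pos: [0.6761, 0.1321, 0.2174]
orientation: [-0.024, -0.571, -0.003, 0.821]
wrist_force: [0.9, 0.2, -1.0]
grip_width: 0.022
```

jog_arm([
  [-0.0035,0,-0.009],
  [-0.007,0.001,-0.018],
  [-0.007,0.001,-0.018],
  [-0.0035,0.008,-0.009],
  [0.0005,0.02,0.0005],
], spin=[0,0,0,0,0], hand=[-1,-1,-1,-1,-1])

```text
time: 28.1
ee_pos: [0.7355, 0.1063, 0.2178]
orientation: [-0.025, -0.57, -0.005, 0.821]
wrist_force: [0.4, 1.0, 0.2]
grip_width: 0.0216
```

jog_arm([
  [0.001,0.032,0.001],
  [0.0014,0.04,0.0014],
  [0.0014,0.04,0.0014],
  [0.0014,0.04,0.0014],
  [0.001,0.03,0.001],
], spin=[0,0,0,0,0], hand=[-1,-1,-1,-1,-1])

```text
time: 28.6
ee_pos: [0.7331, -0.084, 0.2179]
orientation: [-0.026, -0.57, -0.006, 0.822]
wrist_force: [0.2, 0.3, -1.8]
grip_width: 0.0222
```

jog_arm([
  [0,0.015,0],
  [0,0,0],
], spin=[0,0], hand=[-1,-1])

```text
time: 28.8
ee_pos: [0.7324, -0.1051, 0.218]
orientation: [-0.024, -0.569, -0.004, 0.822]
wrist_force: [0.2, 0.6, -2.2]
grip_width: 0.0215
```

```bash
python3 -c "
from h import *
st();D=env.capture('side');asc(D,295,270,385,345)
for ce,s in blobs(D,(5,150,95),(17,255,255),30,(225,260,400,350))[1]: print(ce,s,onz(D,*ce,.012).round(3))
print([onz(D,u,v,0).round(3).tolist() for u,v in((330,315),(364,338),(320,305),(355,330))])
"
```

```text
t28.80 tcp [ 0.7324 -0.1051  0.218 ] grasp [ 0.6692 -0.1113  0.0492] w0.0215 F [ 0.2  0.6 -2.2] j [-0.182  0.971  0.912 -0.098  1.607  1.361]
tool x [-0.3507 -0.0347 -0.9358] y [ 0.0444 -0.9988  0.0204] z [-0.9354 -0.0344  0.3518]
270 .........................................ggggggggggggg........................gggggkkk....
272 ............................................ggggggggggggg.....................ggggkkkk....
274 ...............................................ggggggggggggg.................gggggkkbbbbbb
276 ..................................................ggggggggggggg.............gggggkbbbbbbbg
278 .....................................................gggggggggggggg........ggggbbbbbbbbbkg
280 .........................................................gggggggggggggg.....bbbbbbbbbbbbgg
282 ............................................................ggggggggggggg.bbbbbbbbbbbbb.gg
284 ..............................................................gggggggggggggggbbbbbbbbbbggg
286 .................................................................gggggggggggggbbbbbbbbgggg
288 ..........
[... 2363 characters left out ...]
8 bbbbbbb##########bb............kkkkk......................................................
340 bbbbbbbbb#########b............kkkkkg.....................................................
342 bbbbbbbbbbb######..............kkkkk......................................................
344 bbbbbbbbbbbbbb.................kkkkk......................................................
[306.6 299.9] [300 291  15  21 212] [ 0.514 -0.014  0.012]
[341.6 315.1] [337 311   9   8  35] [ 0.54  -0.106  0.012]
[350.  322.3] [344 316  13  13 129] [ 0.537 -0.135  0.012]
[305.7 336.4] [300 330  12  14  92] [ 0.433 -0.098  0.012]
[[0.529, -0.08, 0.0], [0.534, -0.183, 0.0], [0.535, -0.04, 0.0], [0.537, -0.152, 0.0]]
```

jog_arm([
  [0.0105,-0.0013,0.028],
  [0.0088,-0.001,0.0234],
  [0.007,-0.001,0.0187],
  [0.0053,-0.0007,0.014],
  [0.0042,-0.0006,0.0112],
], spin=[0,0,0,0,0], hand=[-1,-1,-1,-1,-1])

```text
time: 29.35
ee_pos: [0.6278, -0.0957, 0.2187]
orientation: [-0.027, -0.571, -0.007, 0.821]
wrist_force: [0.6, -0.9, -1.6]
grip_width: 0.0212
```

jog_arm([
  [0.0037,-0.0005,0.01],
  [0.0036,0,0.0095],
  [0.003,0,0.008],
  [0.002,0,0.005],
  [0.005,0,0.001],
], spin=[0,0,0,0,0], hand=[-1,-1,-1,-1,-1])

```text
time: 29.85
ee_pos: [0.5979, -0.0903, 0.2294]
orientation: [-0.035, -0.595, -0.006, 0.803]
wrist_force: [11.0, -0.2, 4.9]
grip_width: 0.0216
```

jog_arm([
  [0.005,0,-0.001],
  [0,0,0],
], spin=[0,0], hand=[-1,-1])

```text
time: 30.05
ee_pos: [0.5984, -0.0872, 0.2271]
orientation: [-0.037, -0.598, -0.006, 0.801]
wrist_force: [-0.4, -1.0, -1.2]
grip_width: 0.0217
```

```bash
python3 -c "
from h import *
st();D=env.capture('side');asc(D,285,295,355,360)
"
```

```text
t30.05 tcp [ 0.5984 -0.0872  0.2271] grasp [ 0.5476 -0.0966  0.0543] w0.0217 F [-0.4 -1.  -1.2] j [-0.193  0.654  1.448 -0.109  1.312  1.358]
tool x [-0.2818 -0.0519 -0.9581] y [ 0.0668 -0.9972  0.0343] z [-0.9571 -0.0544  0.2845]
295 ...............################................ggggkkbbbbbbkgggggggg..
297 ...............###############................ggggkbbbbbbbbggggggggggk
299 ................#############.................gkkbbbbbbbbbbgggggggkkkk
301 ..................#########..................bbbbbbbbbbbbbggggggkkkkkk
303 .................bb##########..............bbbbbbbbbbbbbbbgggkkkkkkkkg
305 ...............##############...........bbbbbbbbbbbbbbbbbkkkkkkkkkk...
307 ...............###########.###........ggggkbbbbbbbbbbbkkkkkkkkkkg.....
309 ................########.gggg.........ggggggg.#bbbbbkkkkkkkkkg........
311 .................####..gggggggggg.....gggggggg.bbkkkkkkkkkg...........
313 ...................ggggggggggggggggg..ggggggggkkkkkkkkkk..............
315 .................ggggggggggggggggggggggggggkkkkkkkkkkg................
317 ..............gggggggggggggggggggggggggg
[... 905 characters left out ...]
kgggggggg................
343 bbbbbbbbbbbbbbbbbbbbbbbb######bbbb####.ggkkkkkggggg...................
345 ..bbbbbbbbbbbbbbbbbbbbbbbb#######b###.ggkkkkkkggg.....................
347 ....bbbbbbbbbbbbbbbbbbbbbbbb########.gggkkkkkkg.......................
349 .......bbbbbbbbbbbbbbbbbbbbbbbbbbbgggggggkkkkk........................
351 .........bbbbbbbbbbbbbbbbbbbbbbbbbggggggkkkkkg........................
353 ............bbbbbbbbbbbbbbbbbbbbbbbbkggggkkkkg........................
355 ..............bbbbbbbbbbbbbbbbbbbbbbbb..kkkkkg........................
357 ................bbbbbbbbbbbbbbbbbbbbbbbbkkkkkg........................
359 ...................bbbbbbbbbbbbbbbbbbbbbkkkkk.........................
```

jog_arm([
  [0.008,0.004,-0.002],
  [0.006,0.003,-0.0018],
  [0.005,0.003,-0.001],
  [-0.009,0.003,0.0025],
  [-0.012,0.003,0.0035],
], spin=[0,0,0,0,0], hand=[-1,-1,-1,-1,-1])

```text
time: 30.6
ee_pos: [0.6006, -0.099, 0.2319]
orientation: [-0.038, -0.602, -0.008, 0.798]
wrist_force: [0.3, -0.1, -3.8]
grip_width: 0.0219
```

```bash
python3 -c "
from h import *
st();D=env.capture('side');asc(D,285,285,355,360)
"
```

```text
t30.60 tcp [ 0.6006 -0.099   0.2319] grasp [ 0.5514 -0.1081  0.0586] w0.0219 F [ 0.3 -0.1 -3.8] j [-0.211  0.654  1.436 -0.111  1.314  1.336]
tool x [-0.2731 -0.0509 -0.9606] y [ 0.0709 -0.9969  0.0326] z [-0.9594 -0.0592  0.2759]
285 ......................................................ggggkkkkk....ggg
287 .....................................................gggggkkkk.....ggg
289 .....................................................gggggkkkk.....ggg
291 ..................##########........................gggggkkkk...bkgggg
293 ................##############......................gggggkkkkbbbbkgggg
295 ...............################.....................ggggkkbbbbbbkggggg
297 ...............###############.....................gggkbbbbbbbbbgggggk
299 ................#############......................kkbbbbbbbbbbbggkkkk
301 ..................#########.....................bbbbbbbbbbbbbbbkkkkkkk
303 .................bb##########...............ggkbbbbbbbbbbbbbkkkkkkkkkg
305 ...............##############.g............ggggggbbbbbbbbkkkkkkkkkkggg
307 ...............#############.ggggg......
[... 1280 characters left out ...]
kgggggggggg..............
343 bbbbbbbbbbbbbbbbbbbbbbb.ggggg############kkkkkgggggggg................
345 ..bbbbbbbbbbbbbbbbbbbbbbbbgggggbbb#bb...gkkkkkggggg...................
347 ....bbbbbbbbbbbbbbbbbbbbbbbb.ggggggggggggkkkkkgg......................
349 .......bbbbbbbbbbbbbbbbbbbbbbbb.gggggggggkkkkk........................
351 .........bbbbbbbbbbbbbbbbbbbbbbbbbggggggkkkkkg........................
353 ............bbbbbbbbbbbbbbbbbbbbbbbbkgggkkkkkg........................
355 ..............bbbbbbbbbbbbbbbbbbbbbbbbb.kkkkkg........................
357 ................bbbbbbbbbbbbbbbbbbbbbbbbkkkkk.........................
359 ...................bbbbbbbbbbbbbbbbbbbbbkkkkk.........................
```

jog_arm([
  [-0.004,0.003,-0.007],
  [-0.006,0.003,-0.014],
  [-0.007,0.002,-0.019],
  [-0.008,0.002,-0.024],
  [-0.008,0.002,-0.024],
], spin=[0,0,0,0,0], hand=[-1,-1,-1,-1,-1])

```text
time: 31.15
ee_pos: [0.6976, -0.1051, 0.2428]
orientation: [-0.038, -0.602, -0.008, 0.798]
wrist_force: [-0.4, -0.2, -3.5]
grip_width: 0.0216
```

jog_arm([
  [-0.007,0.002,-0.02],
  [-0.006,0.001,-0.014],
  [-0.015,0.001,-0.002],
  [-0.027,0.001,0.007],
  [-0.034,0.001,0.01],
], spin=[0,0,0,0,0], hand=[-1,-1,-1,-1,-1])

```text
time: 31.65
ee_pos: [0.7453, -0.1052, 0.3148]
orientation: [-0.038, -0.596, -0.009, 0.802]
wrist_force: [-0.3, 0.3, -2.6]
grip_width: 0.0218
```

jog_arm([
  [-0.034,0.001,0.01],
  [-0.025,0.001,0.008],
  [-0.01,0,0.003],
  [0,0,0],
], spin=[0,0,0,0], hand=[-1,-1,-1,-1])

```text
time: 32.05
ee_pos: [0.7459, -0.105, 0.3921]
orientation: [-0.038, -0.597, -0.009, 0.801]
wrist_force: [0.4, 0.4, -3.9]
grip_width: 0.0217
```

```bash
cat > plan.py <<'E'
from h import *
def plan(wps,dt=1):
    # wps: list of (rows, G target or None(hold), total spin); prints rows in tool axes
    s,p,R=st(); G=p+env.hold_point_z*R[:,0]
    for n,T,sp in wps:
        T=np.array(T,float); d=(T-G)/n; out=[]
        for i in range(n):
            v=R.T@d; out.append([round(float(x),3) for x in v]); R=R@Ro.from_rotvec([sp/n,0,0]).as_matrix()
        G=T; print("spin %.3f"%(sp/n),out)
if __name__=="__main__":
    plan([(3,(.66,-.13,.24),-.42),(5,(.56,-.195,.24),-.70),(5,(.505,-.2,.24),-.70),(5,(.455,-.22,.24),-.70),(4,(.43,-.27,.24),-.60)])
    D=env.capture("side");S=env.capture("scene")
    for n,c in(("D",D),("S",S)):
        for ce,q in blobs(c,(5,150,80),(17,255,255),25)[1]:
            P=onz(c,*ce,.17)
            if .3<P[0]<.8 and -.4<P[1]<.3: print(n,ce,q[4],P.round(3),onz(c,*ce,.012).round(3))
E
python3 plan.py
```

```text
t32.05 tcp [ 0.7459 -0.105   0.3921] grasp [ 0.6945 -0.114   0.2194] w0.0217 F [ 0.4  0.4 -3.9] j [-0.179  0.869  0.688 -0.104  1.859  1.309]
tool x [-0.2845 -0.0501 -0.9574] y [ 0.0717 -0.9969  0.0308] z [-0.956  -0.0599  0.2872]
spin -0.140 [[-0.003, 0.005, 0.013], [-0.003, 0.003, 0.014], [-0.003, 0.001, 0.014]]
spin -0.140 [[0.006, 0.002, 0.023], [0.006, -0.001, 0.023], [0.006, -0.004, 0.023], [0.006, -0.007, 0.022], [0.006, -0.01, 0.021]]
spin -0.140 [[0.003, -0.009, 0.005], [0.003, -0.01, 0.003], [0.003, -0.01, 0.002], [0.003, -0.011, 0.001], [0.003, -0.011, -0.001]]
spin -0.140 [[0.003, -0.01, 0.001], [0.003, -0.01, -0.001], [0.003, -0.01, -0.002], [0.003, -0.01, -0.004], [0.003, -0.009, -0.005]]
spin -0.150 [[0.002, -0.014, 0.002], [0.002, -0.014, -0.001], [0.002, -0.014, -0.003], [0.002, -0.013, -0.005]]
D [364.2 247.4] 401 [ 0.61  -0.097  0.17 ] [0.772 0.031 0.012]
D [489.7 294.3] 1566 [ 0.681 -0.369  0.17 ] [ 0.861 -0.304  0.012]
D [306.8 300.5] 233 [ 0.4   -0.136  0.17 ] [ 0.513 -0.016  0.012]
S [164.3 211.7] 245 [ 0.699 -0.381  0.17 ] [ 0.572 -0.527  0.012]
S [290.3 212.3] 37 [ 0.577 -0.099  0.17 ] [ 0.426 -0.19   0.012]
S [177.7 226.5] 26 [ 0.729 -0.319  0.17 ] [ 0.607 -0.453  0.012]
S [164.  232.7] 57 [ 0.759 -0.336  0.17 ] [ 0.643 -0.473  0.012]
S [330.1 239.2] 96 [0.622 0.026 0.17 ] [ 0.479 -0.039  0.012]
S [329.5 249.8] 62 [0.653 0.039 0.17 ] [ 0.516 -0.024  0.012]
```

jog_arm([
  [-0.003,0.005,0.013],
  [-0.003,0.003,0.014],
  [-0.003,0.001,0.014],
  [0.006,0.002,0.023],
  [0.006,-0.001,0.023],
], spin=[-0.14,-0.14,-0.14,-0.14,-0.14], hand=[-1,-1,-1,-1,-1])

```text
time: 32.65
ee_pos: [0.6717, -0.1472, 0.3989]
orientation: [-0.244, -0.538, -0.297, 0.75]
wrist_force: [-0.1, -0.5, -2.9]
grip_width: 0.0217
```

jog_arm([
  [0.006,-0.004,0.023],
  [0.006,-0.007,0.022],
  [0.006,-0.01,0.021],
  [0.003,-0.009,0.005],
  [0.003,-0.01,0.003],
], spin=[-0.14,-0.14,-0.14,-0.1,-0.05], hand=[-1,-1,-1,-1,-1])

```text
time: 33.15
ee_pos: [0.5868, -0.1943, 0.3912]
orientation: [-0.386, -0.439, -0.509, 0.631]
wrist_force: [0.7, 0.6, -3.4]
grip_width: 0.0221
```

```bash
python3 - <<'E'
from plan import *
s,p,R=st()
plan([(3,(.505,-.205,.235),-.4),(5,(.46,-.225,.225),-.72),(5,(.43,-.28,.22),-.72)])
D=env.capture("side")
for ce,q in blobs(D,(5,150,80),(17,255,255),25)[1]:
    P=onz(D,*ce,.17)
    if .3<P[0]<.8 and -.4<P[1]<.3: print(ce,q,P.round(3))
E
```

```text
t33.15 tcp [ 0.5868 -0.1943  0.3912] grasp [ 0.5298 -0.2016  0.2202] w0.0221 F [ 0.7  0.6 -3.4] j [-0.362  0.513  1.265 -0.151  1.652 -0.175]
tool x [-0.3162 -0.0404 -0.9478] y [ 0.9349 -0.1828 -0.3041] z [-0.161  -0.9823  0.0956]
t33.15 tcp [ 0.5868 -0.1943  0.3912] grasp [ 0.5298 -0.2016  0.2202] w0.0221 F [ 0.7  0.6 -3.4] j [-0.362  0.513  1.265 -0.151  1.652 -0.175]
tool x [-0.3162 -0.0404 -0.9478] y [ 0.9349 -0.1828 -0.3041] z [-0.161  -0.9823  0.0956]
spin -0.133 [[-0.002, -0.009, 0.003], [-0.002, -0.009, 0.002], [-0.002, -0.009, 0.0]]
spin -0.144 [[0.005, -0.009, 0.002], [0.005, -0.009, 0.001], [0.005, -0.009, -0.0], [0.005, -0.009, -0.002], [0.005, -0.008, -0.003]]
spin -0.144 [[0.003, -0.012, 0.002], [0.003, -0.012, 0.0], [0.003, -0.012, -0.001], [0.003, -0.012, -0.003], [0.003, -0.011, -0.005]]
[489.3 294.2] [ 436  257  107   74 1519] [ 0.681 -0.369  0.17 ]
[306.9 300.7] [300 291  15  21 239] [ 0.399 -0.136  0.17 ]
[395.4 312.7] [388 305  16  16 189] [ 0.501 -0.274  0.17 ]
[416.7 325.2] [405 314  25  23 362] [ 0.505 -0.321  0.17 ]
```

jog_arm([
  [-0.002,-0.009,0.003],
  [-0.002,-0.009,0.002],
  [0,-0.009,0],
  [0.005,-0.009,0.002],
  [0.005,-0.009,0.001],
], spin=[-0.14,-0.14,-0.14,-0.14,-0.14], hand=[-1,-1,-1,-1,-1])

```text
time: 33.7
ee_pos: [0.5424, -0.2066, 0.393]
orientation: [0.511, 0.274, 0.703, -0.411]
wrist_force: [-0.2, -0.1, -2.3]
grip_width: 0.0217
```

jog_arm([
  [0.005,-0.009,0],
  [0.005,-0.009,-0.002],
  [0.004,-0.009,-0.003],
  [0.003,-0.012,0.001],
  [0.003,-0.012,0],
], spin=[-0.14,-0.14,-0.14,-0.14,-0.14], hand=[-1,-1,-1,-1,-1])

```text
time: 34.2
ee_pos: [0.502, -0.2417, 0.3798]
orientation: [0.571, 0.076, 0.807, -0.134]
wrist_force: [1.2, -0.0, -2.3]
grip_width: 0.022
```

jog_arm([
  [0,0,0],
  [0,0,0],
  [0,0,0],
  [0,0,0],
  [0,0,0],
], spin=[-0.14,-0.05,0,0,0], hand=[-1,-1,-1,-1,-1])

```text
time: 34.7
ee_pos: [0.5021, -0.2425, 0.3744]
orientation: [0.572, 0.021, 0.818, -0.054]
wrist_force: [-0.4, 0.2, -2.5]
grip_width: 0.0217
```

```bash
python3 - <<'E'
from plan import *
s,p,R=st()
D=env.capture("side");S=env.capture("scene")
for n,c in(("D",D),("S",S)):
    for ce,q in blobs(c,(5,150,70),(17,255,255),20)[1]:
        P=onz(c,*ce,.013)
        if .3<P[0]<.8 and -.45<P[1]<.3: print(n,ce,q,P.round(3),onz(c,*ce,.15).round(3))
plan([(10,(.46,-.24,.30),1.4),(12,(.66,-.06,.28),1.68),(6,(.67,.23,.26),0.0)])
cv2.imwrite("pics/p.png",np.hstack([cv2.resize(S["color"][160:310,190:340],(400,400)),cv2.resize(D["color"][270:420,300:450],(400,400))])[...,::-1])
E
```

```text
t34.70 tcp [ 0.5021 -0.2425  0.3744] grasp [ 0.4399 -0.2474  0.2051] w0.0217 F [-0.4  0.2 -2.5] j [-0.492  0.393  1.478 -0.188  1.571 -1.926]
tool x [-0.3448 -0.0269 -0.9383] y [ 0.0965  0.9933 -0.064 ] z [ 0.9337 -0.1126 -0.3398]
D [307. 301.] [300 291  15  22 253] [ 0.512 -0.018  0.013] [ 0.413 -0.122  0.15 ]
D [270.5 320.8] [240 297  60  47 231] [ 0.406 -0.009  0.013] [ 0.325 -0.115  0.15 ]
D [403.8 347.8] [397 344  14   9  94] [ 0.567 -0.268  0.013] [ 0.46 -0.33  0.15]
D [429.6 361.2] [423 354  15  15 161] [ 0.579 -0.328  0.013] [ 0.469 -0.38   0.15 ]
D [396.9 369.6] [390 363  15  15 175] [ 0.51  -0.295  0.013] [ 0.412 -0.353  0.15 ]
S [242.7 218.8] [238 215  11   9  68] [ 0.506 -0.301  0.013] [ 0.626 -0.206  0.15 ]
S [242.2 233.5] [238 232   9   5  24] [ 0.558 -0.271  0.013] [ 0.671 -0.18   0.15 ]
S [330.1 243.6] [324 235  13  19 171] [ 0.495 -0.032  0.013] [0.617 0.024 0.15 ]
S [267.  314.7] [249 307  36  17 153] [ 0.771 -0.072  0.013] [ 0.853 -0.01   0.15 ]
t34.80 tcp [ 0.502  -0.2425  0.3746] grasp [ 0.4399 -0.2474  0.2053] w0.0217 F [-0.3 -0.8 -2.4] j [-0.492  0.393  1.478 -0.188  1.571 -1.927]
tool x [-0.3445 -0.0271 -0.9384] y [ 0.0958  0.9933 -0.0639] z [ 0.9339 -0.1119 -0.3396]
spin 0.140 [[-0.01, 0.0, -0.001], [-0.01, 0.0, -0.001], [-0.01, -0.0, -0.001], [-0.01, -0.0, -0.001], [-0.01, -0.0, -0.001], [-0.01, -0.001, -0.001], [-0.01, -0.001, -0.001], [-0.01, -0.001, -0.001], [-0.01, -0.001, -0.001], [-0.01, -0.001, -0.001]]
spin 0.140 [[-0.005, 0.017, -0.014], [-0.005, 0.015, -0.016], [-0.005, 0.013, -0.018], [-0.005, 0.01, -0.02], [-0.005, 0.007, -0.021], [-0.005, 0.004, -0.022], [-0.005, 0.001, -0.022], [-0.005, -0.002, -0.022], [-0.005, -0.005, -0.021], [-0.005, -0.008, -0.02], [-0.005, -0.011, -0.019], [-0.005, -0.013, -0.017]]
spin 0.000 [[0.001, -0.048, -0.0], [0.001, -0.048, -0.0], [0.001, -0.048, -0.0], [0.001, -0.048, -0.0], [0.001, -0.048, -0.0], [0.001, -0.048, -0.0]]
```

View pics/p.png

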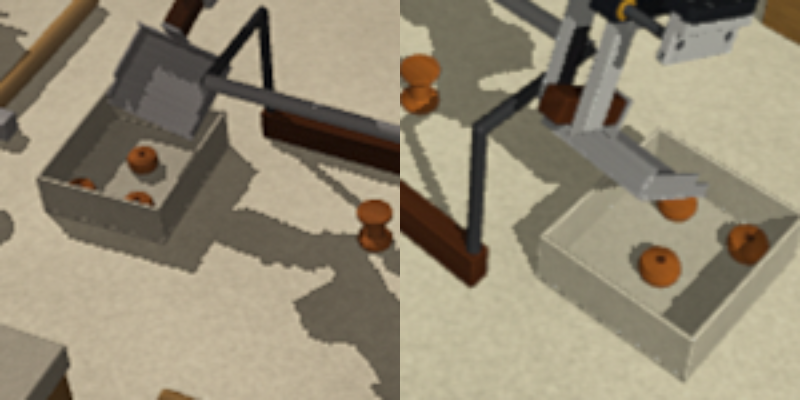

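jog_arm([
  [-0.01,0,-0.001],
  [-0.01,0,-0.001],
  [-0.01,0,-0.001],
  [-0.01,0,-0.001],
  [-0.01,0,-0.001],
], spin=[0.14,0.14,0.14,0.14,0.14], hand=[-1,-1,-1,-1,-1])

```text
time: 35.3
ee_pos: [0.5154, -0.2389, 0.4233]
orientation: [0.526, 0.223, 0.746, -0.341]
wrist_force: [-1.2, 0.5, -2.3]
grip_width: 0.022
```

jog_arm([
  [-0.01,-0.001,-0.001],
  [-0.01,-0.001,-0.001],
  [-0.01,-0.001,-0.001],
  [-0.01,-0.001,-0.001],
  [-0.01,-0.001,-0.001],
], spin=[0.14,0.14,0.14,0.14,0.14], hand=[-1,-1,-1,-1,-1])

```text
time: 35.8
ee_pos: [0.5272, -0.2346, 0.4745]
orientation: [-0.411, -0.397, -0.574, 0.586]
wrist_force: [0.2, 0.4, -2.1]
grip_width: 0.0219
```

jog_arm([
  [-0.005,0.017,-0.014],
  [-0.005,0.015,-0.016],
  [-0.005,0.013,-0.018],
  [-0.005,0.01,-0.02],
  [-0.005,0.007,-0.021],
], spin=[0.14,0.14,0.14,0.14,0.14], hand=[-1,-1,-1,-1,-1])

```text
time: 36.3
ee_pos: [0.6187, -0.1645, 0.4691]
orientation: [-0.241, -0.521, -0.323, 0.752]
wrist_force: [-1.0, -0.0, -2.1]
grip_width: 0.0217
```

jog_arm([
  [-0.005,0.004,-0.022],
  [-0.005,0.001,-0.022],
  [-0.005,-0.002,-0.022],
  [-0.005,-0.005,-0.021],
  [-0.005,-0.008,-0.02],
], spin=[0.14,0.14,0.14,0.14,0.14], hand=[-1,-1,-1,-1,-1])

```text
time: 36.8
ee_pos: [0.7134, -0.0953, 0.4604]
orientation: [-0.039, -0.573, -0.032, 0.818]
wrist_force: [-0.6, -0.0, -1.6]
grip_width: 0.0218
```

jog_arm([
  [-0.005,-0.011,-0.019],
  [-0.005,-0.013,-0.017],
  [-0.0138,-0.0015,-0.0374],
  [0,0,0],
], spin=[0.14,0.14,0,0], hand=[-1,-1,-1,-1])

```text
time: 37.2
ee_pos: [0.775, -0.0697, 0.4527]
orientation: [0.046, -0.573, 0.089, 0.813]
wrist_force: [0.8, 1.0, -2.2]
grip_width: 0.022
```

```bash
python3 - <<'E'
from plan import *
s,p,R=st(); print("lip azimuth",np.degrees(np.arctan2(R[1,2],R[0,2])).round(1))
plan([(7,(.69,.271,.16),0.0),(2,(.635,.271,.12),0)])
E
```

```text
t37.20 tcp [ 0.775  -0.0697  0.4527] grasp [ 0.7139 -0.0748  0.283 ] w0.0220 F [ 0.8  1.  -2.2] j [-0.13   1.002  0.321 -0.086  2.156  1.6  ]
tool x [-0.3386 -0.0281 -0.9405] y [-0.1771 -0.9798  0.093 ] z [-0.9241  0.1981  0.3268]
lip azimuth 167.9
t37.20 tcp [ 0.775  -0.0697  0.4527] grasp [ 0.7139 -0.0748  0.283 ] w0.0220 F [ 0.8  1.  -2.2] j [-0.13   1.002  0.321 -0.086  2.156  1.6  ]
tool x [-0.3386 -0.0281 -0.9405] y [-0.1771 -0.9798  0.093 ] z [-0.9241  0.1981  0.3268]
spin 0.000 [[0.016, -0.049, 0.007], [0.016, -0.049, 0.007], [0.016, -0.049, 0.007], [0.016, -0.049, 0.007], [0.016, -0.049, 0.007], [0.016, -0.049, 0.007], [0.016, -0.049, 0.007]]
spin 0.000 [[0.028, 0.003, 0.019], [0.028, 0.003, 0.019]]
```

jog_arm([
  [0.012,-0.03,0.005],
  [0.016,-0.049,0.007],
  [0.016,-0.049,0.007],
  [0.016,-0.049,0.007],
  [0.016,-0.049,0.007],
], spin=[0,0,0,0,0.06], hand=[-1,-1,-1,-1,-1])

```text
time: 37.7
ee_pos: [0.7582, 0.1487, 0.3718]
orientation: [0.068, -0.573, 0.118, 0.808]
wrist_force: [0.2, 0.6, -1.5]
grip_width: 0.0219
```

jog_arm([
  [0.016,-0.049,0.007],
  [0.016,-0.049,0.007],
  [0.008,-0.015,0.003],
  [0.028,0.003,0.019],
  [0.028,0.003,0.019],
], spin=[0,0,0,0,0], hand=[-1,-1,-1,-1,-1])

```text
time: 38.2
ee_pos: [0.7018, 0.2671, 0.2886]
orientation: [0.068, -0.574, 0.118, 0.807]
wrist_force: [1.9, 0.5, -2.7]
grip_width: 0.022
```

```bash
python3 - <<'E'
from plan import *
s,p,R=st(); print("lip azimuth",np.degrees(np.arctan2(R[1,2],R[0,2])).round(1))
plan([(3,(.629,.271,.053),0.0)])
D=env.capture("side"); asc(D,210,205,310,270,3)
E
```

```text
t38.20 tcp [0.7018 0.2671 0.2886] grasp [0.642  0.2623 0.1185] w0.0220 F [ 1.9  0.5 -2.7] j [0.308 0.929 0.82  0.076 1.724 2.145]
tool x [-0.3315 -0.0264 -0.9431] y [-0.2451 -0.9629  0.1131] z [-0.9111  0.2686  0.3127]
lip azimuth 163.6
t38.20 tcp [0.7018 0.2671 0.2886] grasp [0.642  0.2623 0.1185] w0.0220 F [ 1.9  0.5 -2.7] j [0.308 0.929 0.82  0.076 1.724 2.145]
tool x [-0.3315 -0.0264 -0.9431] y [-0.2451 -0.9629  0.1131] z [-0.9111  0.2686  0.3127]
spin 0.000 [[0.022, -0.004, -0.002], [0.022, -0.004, -0.002], [0.022, -0.004, -0.002]]
205 ggggg.gggggg...........gggggggggggggggggggggggggbbbbbbbbb....gggggg.................................
208 ggggggggggg.......gggggggggggggggggggggggggggggg....................................................
211 gggggggg...ggggggggggggggggggggkkkkkggggggggggggg...................................................
214 ..........ggggggggggggggkkkkkkkkkkkgggggggggggggggggg...............................................
217 .............gggggkkkkkkkkkkkgkggggggggggggggggggggggg..............................................
220 ............kkkkkkkkkkkggggg
[... 1052 characters left out ...]
.................................................................ggggg
253 kkg................................................................................................g
256 kkk.................................................................................................
259 kkk.................................................................................................
262 kkkk................................................................................................
265 kkkk................................................................................................
268 kkkkg...............................................................................................
```

jog_arm([
  [0.022,-0.004,-0.002],
  [0.022,-0.004,-0.002],
  [0.018,-0.004,-0.002],
  [0,0,0],
  [0,0,0],
], spin=[0,0,0,0,0], hand=[-1,-1,-1,-1,0])

```text
time: 38.75
ee_pos: [0.6802, 0.2727, 0.2212]
orientation: [0.066, -0.569, 0.121, 0.811]
wrist_force: [0.5, -0.2, 0.8]
grip_width: 0.0266
```

jog_arm([
  [0,0,0],
  [0,0,0],
  [0,0,0],
  [0,0,0],
  [0,0,0],
], spin=[0,0,0,0,0], hand=[0.5,0.5,0.5,0.5,0.5])

```text
time: 39.25
ee_pos: [0.6812, 0.2716, 0.2266]
orientation: [0.067, -0.571, 0.121, 0.809]
wrist_force: [0.1, 0.4, -0.3]
grip_width: 0.0664
```

jog_arm([
  [-0.02,0,0],
  [-0.04,0,0],
  [-0.04,0,0],
  [-0.03,0,0],
  [0,0,0],
], spin=[0,0,0,0,0], hand=[0.5,0.5,0.5,0.5,0.5])

```text
time: 39.75
ee_pos: [0.7263, 0.2755, 0.3525]
orientation: [0.067, -0.57, 0.121, 0.81]
wrist_force: [0.9, 0.4, 0.3]
grip_width: 0.0706
```

```bash
python3 - <<'E'
from h import *
s,p,R=st(); D=env.capture("side"); S=env.capture("scene")
f=lambda im:(im.max(2).astype(int)-im.min(2)<22)&(im.max(2)>75)
a=f(cv2.imread("pics/side0.png")[...,::-1])[225:258,215:265]; b=f(D["color"])[225:258,215:265]
iou=(a&b).sum()/(a|b).sum(); print("iou",iou.round(2))
for m in(a,b): 
    for r in m[::3]: print(''.join('g' if v else '.' for v in r))
    print()
for ce,q in blobs(D,(5,150,80),(17,255,255),30,(370,330,450,390))[1]: print("carton bead",ce,q[4],onz(D,*ce,.013).round(3))
cv2.imwrite("pics/end.png",np.hstack([cv2.resize(S["color"],(400,300)),cv2.resize(D["color"],(400,300))])[...,::-1])
E
```

```text
t39.75 tcp [0.7263 0.2755 0.3525] grasp [0.6647 0.2701 0.183 ] w0.0706 F [0.9 0.4 0.3] j [0.309 0.978 0.588 0.08  1.917 2.164]
tool x [-0.3411 -0.03   -0.9395] y [-0.2459 -0.9618  0.1199] z [-0.9073  0.2719  0.3208]
iou 0.61
.......g.............gg.....ggg.ggg..gg...........
.g..........g........gggg..........g...........ggg
.......gg......ggggggggggggg...........g.gggggggg.
....g....ggggggggggggggggggggggg.......g.....g.ggg
gg...ggggggggggggggggggggggggggggggg.....gg.......
......ggggggggggggggggggggggggggggggggg...ggggg...
........ggggggggggggggggggggggggggggggggggggg.gggg
.........ggggggggggggggggggggggggggggggggggg......
...........gggggggggggggggggggggggggggggg.........
.............ggggggggggggggggg....................
..............gggg................................

.......g...............ggg.....g..................
.g...............gggggggg...ggg...................
.........ggg...ggggggggggg....g...........gg......
....ggg.gggggggggggggggggggg.....gggg.............
g.ggggggggggggggggggggggggggggg....gggggggg.......
gggggggggggggggggggggggggggggggggg...ggg..ggggg...
gggggggggggggggggggggggggggggggggggg....gg....gggg
...gggggggggggggggggggggggggggggggggggggggg.......
.....gggggggggggggggggggggggggggggggggggggg.......
.......ggggggggggggggggggggggggggggggggg..........
..........ggggggggggggggggggggg...................

carton bead [403.5 345.5] 149 [ 0.572 -0.263  0.013]
carton bead [427.3 358. ] 58 [ 0.582 -0.319  0.013]
carton bead [397.2 369.6] 165 [ 0.511 -0.295  0.013]
```

View pics/end.png

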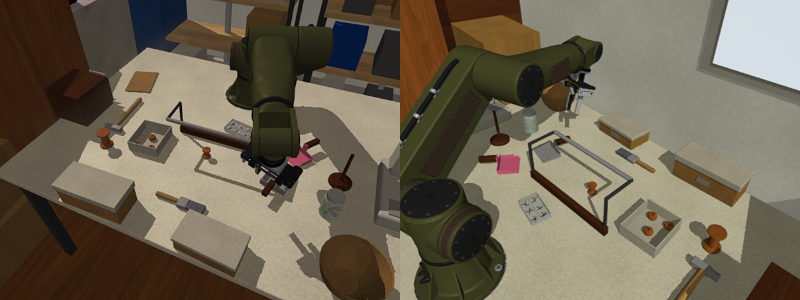

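The side view shows the scoop lying flat about 1 cm from where it was, the gripper clear of it, and the three beads in the box. Handing in.

```bash
python3 -c "
from plant import env
print(env.hand_in())"
```

```text
the job is handed in; nothing more can be done
None
```

All three beads are in the paper box and the scoop is back in its place, lying flat and let go. I handed the job in at about 40 s of the 72 s.

**How it went:**
- **Leaning the gripper:** the moves offer no tilt. I got the lean by pushing the arm against its inner reach limit, up to about 27°. It fell to about 16° as the scoop pressed against the board.
- **First bead:** two tries failed. In the first, the lip rode over the bead; in the second, the bead slipped off as I lifted.
- **Other two beads:** these rode up together in one push, and I then slid the scoop over and added the first bead to them.
- **Lift and pour:** I lifted all three in one load and tipped them into the box by turning the gripper. The side view showed three beads on the pan in the air.

**Last checks:**
- **Beads:** three counted in the box, in the camera measurement and in the final picture.
- **Small spool:** its image position changed by less than a pixel. The pan passed within a few millimetres of it while loading the last bead.
- **Scoop:** flat, about 1 cm from its first place, towards the lip. The outlines overlap only 0.61, so it is not exactly back. Its heading should be right within a few degrees, judged from the gripper.
- **Rail:** I saw no contact between it and the arm or gripper. Clearances were worked out, not measured. I did press the lip against the beads and board, up to about 14 N at the readings.
- **Gripper:** open and clear, with wrist force about 1 N, which is its noise level.

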